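# Snug up the shelf lid's screw eye with a turning bar

## Robot

A 6-joint arm with a two-finger parallel gripper is mounted at the origin on the work surface. World frame = base frame: x ahead of the robot, y to its left, z up, the work surface at z = 0. Lengths are in m, angles in rad, forces in N, time in s.
With the tool pointing down it reaches from about 0.35 to 0.85 m from the base axis. Payload 8.1 kg.
Tool frame: the origin (TCP) lies at the very end of the fingers, on their centre line; the grasp point (between the pads) lies 19 mm behind it; z points along the fingers, x is the direction in which the jaws open and shut, and the axes are right-handed (so a half turn about z gives the same grasp; the last joint's range is limited). The gripper opens to 93 mm and grips with 3 to 60 N. Pads are 15 mm wide; open, the fingers measure 128 mm over their backs; the gripper's body (75 mm by 188 mm) begins 65 mm behind the grasp point.
Start: joints at [1.187, 0.13, 1.488, -0, 1.523, -0.085], TCP at [0.177, 0.573, 0.194] pointing down, gripper open.
Joint ranges: [-2.96, 2.96], [-0.89, 2.26], [0.02, 2.5], [-1.34, 4.48], [0, 2.73], [-2.66, 2.66]. Speed limits (rad/s): [2.39, 2.39, 2.79, 3.14, 3.14, 3.14].

## Interface

Orientations are given as a rotation vector (axis times angle).
In Python, from plant import robot gives the robot as it stands. The module is installed in compiled form; this text tells all that it offers.
- The arm moves only by the tool jog_arm, never from a script. Its argument "commands" is one flat list of numbers, 5 for each row, row after row: the gripper's target within -1 to 1 (shut at 1, half-way at 0, fully open at -1), then the shift along the tool's x, y, z in m, then the turn about the tool's z in degrees. A call has 1 to 20 rows; each row shifts and turns the commanded pose from where the row before left it, along the tool's axes as they then stand; what a row does not reach is not made up. A row lasts 1/12 s, in which the tool goes at most 41.7 mm and 7.16 degrees, less where a joint would pass 70% of its speed; a pose out of reach is approached as far as the arm can. A call is refused whole if a number of a shift passes 0.0417 or a number of a turn 7.16, either way. A call with a gripper value outside its range is refused whole. The fingers move at their own pace and stop on an object; "grip_force" is the grip in N (left out, the last holds). Time passes only in rows, so rows that do not move let the fingers close. It gives the time, the measured TCP pose, the force and the opening at its end, in the units of the state.
- robot.read_state(): the state, without advancing time (a new reading comes with each control period).
- robot.read_camera(name): name is "scene" or "top" or "wrist"; returns a dict with "img" (384x512x3 uint8, blue, green, red), "vfov" (degrees; the focal length in pixels is half the picture's height over the tangent of half this angle, whatever the lens; pixels are square), "cx", "cy" (the principal point, pixels), "extrinsics" (4x4, takes a point from world to camera coordinates). Camera axes: x right, y down, z forward; pixel columns grow to the right and rows downward; lengths in m; the calibration is good to about 2 mm. A picture is of the moment at which its call begins. There is no depth.
- robot.close_job(): hands the job in, once; it reports no verdict.
Trained networks look in a picture, given as the dict that the camera call returned (one of the last four; its "shot" number tells which), for a name from the list of things; names that differ only in an ending like _2 or _b are one class to them, and where a whole thing is asked for, a point or a joint stands for the part that bears it (a point fixed in the world has none). Each returns a list of dicts, best first, with "score" (0 to 1); they miss things now and then, are a little off and sometimes report something else, mostly with a low value. They report only what shows in the picture. A call takes as long as a camera call. They do not tell look-alikes from the thing itself.
- robot.recognise(thing, picture): "box" ([centre column, centre row, width, height] as shares, 0 to 1, of the picture: columns of its width, rows of its height, round what is visible of it).
- robot.pinpoint(thing, picture): "position" ([row, column] as shares, 0 to 1, of the picture: columns of its width, rows of its height: a listed point, or the origin of a listed thing).
The state is a dict: "t": time; "q": joint angles; "dq": joint speeds; "joint_torque": joint torques, N m; "tool_pos": TCP position; "orientation": TCP orientation; "force": force on the tool from outside, world axes, zero at the start; "wrist_torque": the same for the moment, N m; "opening": finger opening in m.
Only numpy, scipy, OpenCV 4.12 (cv2) and the standard library are available. Lean on these libraries where they do the work, as an engineer would, in place of code of your own. Each camera call takes 0.05 s, during which the arm holds its last target.

## Task

The screw eye that fastens the hinged lid of the low steel shelf has come loose. Take the turning bar with the orange handle from the aluminium tray, slide its rod through the eye's loop and turn the eye clockwise (seen from above) until it runs up firm against its cup and you feel the cup just give round with it, a few degrees and no more; do not strain it. Then draw the bar out without turning the eye back loose, lay it flat in the tray again and leave everything else where it stands.

Things in the scene. Friction and masses are not known exactly. Their poses are not given: they have to be found in the camera images.
- bar: turning bar lying in the tray: orange handle 70 (x) x 16 (y) x 24 (z) mm and a dark steel rod, 9 mm thick with a round nose, out of one end along +x. Origin: centre of the handle's underside. Rod axis 12 mm above the underside; rod shows from x = 35 mm to its tip at x = 135 mm. About 0.1 kg, balances on the handle's rod half.
- bar_tip (a point): the very tip of the rod, on its axis (135 mm from the handle's centre)
- eye: brass screw eye standing on the shelf lid. Origin: centre of its loop, 45 mm above the lid, on the upright turning axis (z). The hole runs level along the eye's x axis: octagonal, 14 mm across, 18 mm long, wall 4 mm; rod may enter from either end and has about 0.25 rad of play. Turns clockwise (from above) 0.35 to 1.1 rad, not known beforehand, at 0.08 N m until it meets the cup.
- clamp (a joint): turn (rad) of the dark cup, 28 mm across, 7 mm high, under the eye: 0 at the start and while the eye runs; grows clockwise once the eye has run up firm and carries it along; stays where left. Needs 0.25 N m to start and 0.7 N m per rad more. Snug is 0.04 to 0.16; beyond is overtightened.
- rack: low blue painted-steel shelf with a green hinged lid, fixed, 240 x 240 mm, lid top 80 mm above the table; origin at the centre of its underside; hinges along its far (+x) edge. The eye stands near the middle of the lid.
- mark: white paint line on the lid, 60 x 5 mm, its length (x axis) pointing 0.55 rad clockwise of the shelf's x axis: only a rough guide to how the eye's hole lies once run up (up to 0.45 rad off); origin at its centre
- tray: aluminium tray, fixed, 280 (x) x 250 (y) mm, floor 4 mm thick, rim 14 mm high, wall 4 mm; origin at the centre of its underside
- cup_white: white ceramic cup, 76 mm across, 75 mm high; origin under its centre; leave alone
- cup_blue: blue ceramic cup, same size; leave alone
- colander: red plastic colander, 196 mm across, 75 mm high; origin under its centre; leave alone
- grater: steel box grater 60 x 90 mm, 216 mm high with its handle; origin under its centre; leave alone
- spoon: wooden spoon 240 mm long lying on the table; leave alone
- jar: amber glass jar 80 mm across, 120 mm high; origin under its centre; leave alone
Things that resemble listed ones, but are neither listed nor needed, are in the scene too. Of the things that look like the bar, the middle-sized one is meant.

How it is judged:
On the way, in this order (a step that is already met when the one before it is completed fails the run):
1. the rod is through the loop (x of eye in the frame of bar between 0.045 and 0.122 m and y of eye in the frame of bar between -0.007 and 0.007 m and z of eye in the frame of bar between 0.004 and 0.02 m), for 0.2 s.
2. with the rod in the loop, the eye is run up and its cup has given a little (all of step 1 and value of joint clamp above 0.04 rad), for 0.2 s.
At the end, for the whole second after the job is handed in: the clamp cup stands turned 0.04 to 0.16 rad, the eye's hole still lies within 0.65 rad of the paint line's direction (not backed off), and the whole bar lies at rest and flat on the tray's floor, inside the rim (origin within 18 mm and tip within 24 mm of the tray's underside) (value of joint clamp between 0.04 and 0.16 rad and angle between the x axis of eye and the x axis of mark, either way round below 0.65 rad and x of bar in the frame of tray between -0.13 and 0.13 m and y of bar in the frame of tray between -0.115 and 0.115 m and x of bar_tip in the frame of tray between -0.138 and 0.138 m and y of bar_tip in the frame of tray between -0.123 and 0.123 m and z of bar in the frame of tray below 0.018 m and z of bar_tip in the frame of tray below 0.024 m and linear speed of bar below 0.02 m/s); the robot touches nothing.
It fails at once if the eye is overtightened: the cup turned more than 0.16 rad (value of joint clamp above 0.16 rad).
It fails at once if the bar strains the eye with more than 60 N (contact force between bar and eye above 60 N).
It fails at once if a cup, the colander, grater, spoon or jar is shifted by more than 30 mm (distance of any of cup_white, cup_blue, colander, grater, spoon, jar from where it was at the start of the episode above 0.03 m).
It also fails if it takes over 72 s, if anything falls off the work surface, if the arm or the gripper's body presses on something with over 40 N, if the wrist force passes 120 N, or if a joint passes its speed limit or range.

## Working session

There is one attempt and no reset: what is moved stays moved. The work goes in short steps, Python scripts to look and compute and a tool call to move; the robot and the scene stay as the last step left them, time stands still between calls to the robot, and variables do not carry over. Pictures are saved under pics/ and viewed, and the job is handed in when it is done.

Besides the shell and the picture viewer there is one more tool, called after "Emit:" by a JSON object that holds its "api" and its "payload". jog_arm: Moves the arm, as the interface text tells. Its arguments: {"type":"object","properties":{"commands":{"type":"array"},"grip_force":{"type":"number"}},"required":["commands"]}

```bash
mkdir -p pics; ls; cat > h.py <<'E'
import numpy as np, cv2
from plant import robot
def shot(name,fn=None):
    p=robot.read_camera(name)
    if fn: cv2.imwrite('pics/'+fn,p['img'])
    return p
def K(p):
    h,w=p['img'].shape[:2]; f=h/2/np.tan(np.radians(p['vfov'])/2); return f,p['cx'],p['cy']
def ray(p,u,v,z):
    f,cx,cy=K(p);E=np.array(p['extrinsics']);R=E[:3,:3];t=E[:3,3]
    c=-R.T@t;d=R.T@np.array([(u-cx)/f,(v-cy)/f,1]);return c+d*(z-c[2])/d[2]
def proj(p,X):
    f,cx,cy=K(p);E=np.array(p['extrinsics']);q=E[:3,:3]@np.array(X)+E[:3,3];return np.array([cx+f*q[0]/q[2],cy+f*q[1]/q[2]])
E
python3 - <<'E'
from h import *
np.set_printoptions(precision=4,suppress=True)
s=robot.read_state();print({k:np.round(v,3) for k,v in s.items()})
for n in ['scene','top','wrist']:
    p=shot(n,n+'0.png');print(n,p['vfov'],p['cx'],p['cy'],p['extrinsics'])
    for t in ['bar','bar_tip','eye','mark','tray','rack']:
        print(t,[(np.round(np.array(r['position'][::-1])*[512,384],1),round(r['score'],2)) for r in robot.pinpoint(t,p)])
E
```

```text
pics
{'t': np.float64(0.0), 'q': array([ 1.187,  0.131,  1.489, -0.   ,  1.523, -0.085]), 'dq': array([-0.001,  0.001,  0.   , -0.   ,  0.001, -0.   ]), 'joint_torque': array([  0.001, -55.983, -49.177,   0.077,   0.035,  -0.   ]), 'tool_pos': array([0.176, 0.573, 0.193]), 'orientation': array([ 2.527,  1.866, -0.002]), 'force': array([-0.143, -0.351,  0.25 ]), 'wrist_torque': array([-0.042,  0.04 ,  0.031]), 'opening': np.float64(0.093)}
scene 52.11361550228494 255.4930731696592 190.44178128994483 [[-0.2172  0.9761 -0.0048  0.1247]
 [ 0.8138  0.1783 -0.5532 -0.3228]
 [-0.5391 -0.1241 -0.8331  2.0142]
 [ 0.      0.      0.      1.    ]]
bar [(array([200.9, 153.8]), 0.65), (array([311.1, 166.9]), 0.58), (array([213.1, 189.8]), 0.43)]
bar_tip [(array([184.9, 195.5]), 0.5), (array([336.3, 189.6]), 0.48), (array([225.5, 159.3]), 0.4), (array([134.4, 190.3]), 0.18)]
eye [(array([276.6, 208. ]), 0.57)]
mark [(array([190.6, 195.7]), 0.32)]
tray [(array([208.3, 199.3]), 0.82)]
rack [(array([279.3, 221.5]), 0.59)]
top 42.20157031119568 261.5114795002175 194.2584165410749 [[-0.0096 -0.9998 -0.0157  0.0006]
 [-0.9842  0.0122 -0.1766  0.515 ]
 [ 0.1768  0.0137 -0.9842  1.6783]
 [ 0.      0.      0.      1.    ]]
bar [(array([204.8, 286.5]), 0.7), (array([321.3, 212.5]), 0.52), (array([359.1, 264.3]), 0.41)]
bar_tip [(array([325.3, 264.4]), 0.67), (array([167.8, 251.7]), 0.65), (array([355.4, 191.8]), 0.52)]
eye [(array([232.1, 184.3]), 0.45)]
mark [(array([248.2, 203.9]), 0.36)]
tray [(array([330.1, 196.7]), 0.55)]
rack [(array([233.1, 190.6]), 0.78)]
wrist 66.41358713406512 258.97648441409996 194.33724457637837 [[ 0.2945  0.9556  0.0018 -0.6004]
 [ 0.9245 -0.2854  0.2528 -0.0284]
 [ 0.2421 -0.0728 -0.9675  0.3889]
 [ 0.      0.      0.      1.    ]]
bar []
bar_tip []
eye []
mark []
tray []
rack []
```

View pics/scene0.png

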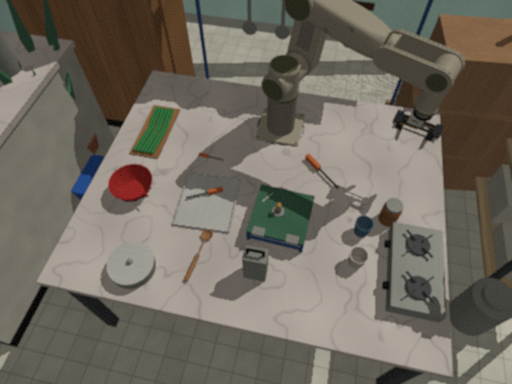

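View pics/top0.png

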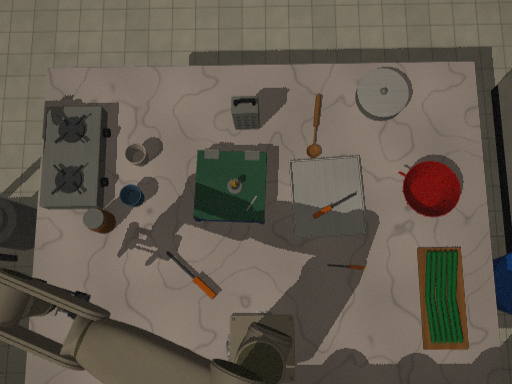

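```bash
python3 - <<'E'
import cv2
a=cv2.imread('pics/top0.png')
cv2.imwrite('pics/top0c.png',cv2.resize(a[110:310,170:400],None,fx=3.4,fy=3,interpolation=cv2.INTER_CUBIC)[:600,:800])
E
```

```text
(no output)
```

View pics/top0c.png

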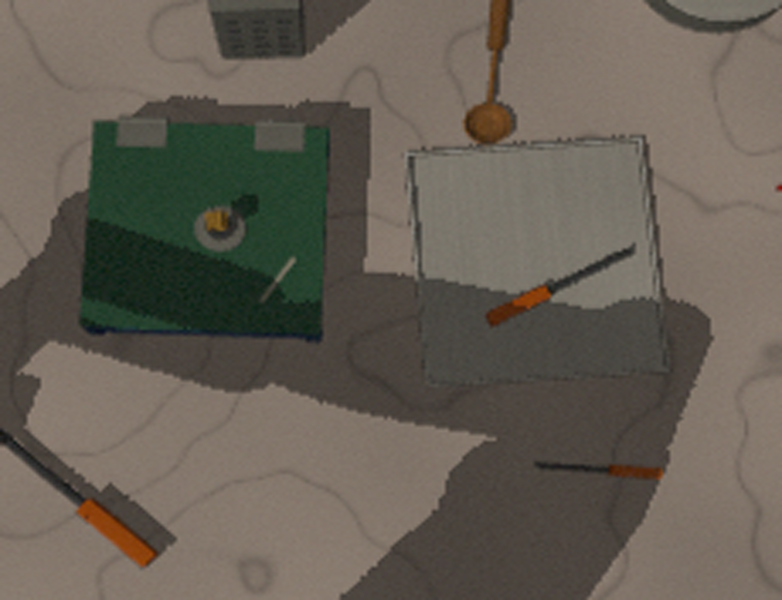

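Candidates: the large bar on the table at top px (195,280), the small one on the table at (347,266), and the middle-sized one in the tray at (335,205). I choose the one in the tray: the text puts the bar there, and it is the middle size. The crop shows its orange handle at about (322,211) and its tip at about (356,192).

```bash
cat > m.py <<'E'
from h import *
np.set_printoptions(precision=4,suppress=True)
p=shot('top')
im=p['img'];hsv=cv2.cvtColor(im,cv2.COLOR_BGR2HSV)
m=cv2.inRange(hsv,(3,150,60),(15,255,255))
n,l,st,ce=cv2.connectedComponentsWithStats(m)
for i in range(1,n):
    if st[i,4]>15: print(st[i],ce[i],ray(p,*ce[i],0.028))
E
python3 m.py; python3 - <<'E'
from h import *
p=shot('top')
for n,u,v,z in [('tip',355.5,192,.016),('handle back',314,216.5,.016),('handle front',331.5,207,.016),('loop',234,184,.125),('loopbase',234.5,186.5,.08),('mark a',256.5,196.5,.08),('mark b',246.5,210.5,.08),('lid nl',195,219,.08),('lid fl',197.5,150.5,.08),('lid fr',266.5,152,.08),('lid nr',264.5,222,.08),('tray fl',290,160,.014),('tray fr',359,155.5,.014),('tray nr',366,234,.014),('tray nl',296,237,.014),('big h',195,280,.02)]:
    print(n,ray(p,u,v,z).round(3))
E
```

```text
[314  95   7  38 134] [316.6119 110.3507] [ 0.823  -0.2064  0.028 ]
[307 145  13  12 115] [313.3217 150.3217] [ 0.6745 -0.1904  0.028 ]
[313 205  19  13  91] [322.2857 211.1429] [ 0.456  -0.2154  0.028 ]
[ 94 225  10   7  23] [ 99.0435 228.6522] [0.4037 0.5612 0.028 ]
[ 417  248   51  101 1312] [441.6296 301.8224] [ 0.1444 -0.6051  0.028 ]
[349 265  16   5  51] [356.549  266.8235] [ 0.2634 -0.3258  0.028 ]
[193 276  23  23 185] [204.0378 286.9676] [0.2009 0.1933 0.028 ]
tip [ 0.524 -0.335  0.016]
handle back [ 0.439 -0.187  0.016]
handle front [ 0.472 -0.249  0.016]
loop [0.536 0.085 0.125]
loopbase [0.537 0.086 0.08 ]
mark a [0.501 0.012 0.08 ]
mark b [0.454 0.046 0.08 ]
lid nl [0.427 0.22  0.08 ]
lid fl [0.665 0.214 0.08 ]
lid fr [ 0.657 -0.024  0.08 ]
lid nr [ 0.414 -0.015  0.08 ]
tray fl [ 0.644 -0.108  0.014]
tray fr [ 0.657 -0.354  0.014]
tray nr [ 0.376 -0.366  0.014]
tray nl [ 0.368 -0.123  0.014]
big h [0.225 0.226 0.02 ]
```

```bash
python3 - <<'E'
from h import *
from scipy.spatial.transform import Rotation as Ro
np.set_printoptions(precision=4,suppress=True)
p=shot('wrist');s=robot.read_state()
E=np.array(p['extrinsics']);R=E[:3,:3];c=-R.T@E[:3,3]
T=Ro.from_rotvec(s['orientation']).as_matrix()
print('tool axes\n',T,'\ncam in tool',T.T@(c-s['tool_pos']),'\ncam axes in tool (cols)\n',T.T@R.T, s['t'])
E
```

```text
tool axes
 [[ 0.2943  0.9557  0.    ]
 [ 0.9557 -0.2943  0.    ]
 [ 0.      0.     -1.    ]] 
cam in tool [-0.0002 -0.0707 -0.1903] 
cam axes in tool (cols)
 [[ 1.     -0.0006  0.0016]
 [ 0.0002  0.9675  0.2528]
 [-0.0017 -0.2528  0.9675]] 1.2
```

View pics/wrist0.png

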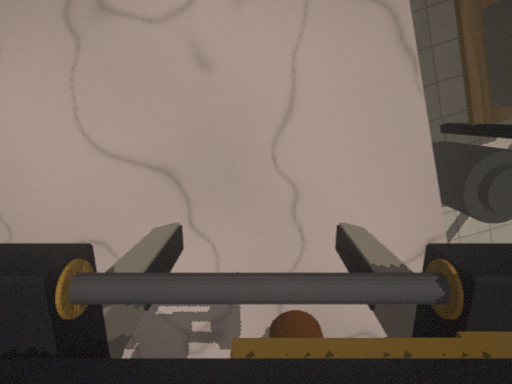

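Emit:
{"api": "jog_arm", "payload": {"commands": [-1,0,0,-0.03,0,-1,0,0,-0.03,0,-1,-0.02,0.0254,-0.003,0,-1,-0.02,0.0254,-0.003,0,-1,-0.02,0.0254,-0.003,0,-1,-0.02,0.0254,-0.003,0,-1,-0.02,0.0254,-0.003,0,-1,-0.02,0.0254,-0.003,0,-1,-0.02,0.0254,-0.003,0,-1,-0.02,0.0254,-0.003,0,-1,-0.02,0.0254,-0.003,0,-1,-0.02,0.0254,-0.003,0,-1,-0.02,0.0254,-0.003,0,-1,-0.02,0.0254,-0.003,0,-1,-0.02,0.0254,-0.003,0,-1,-0.02,0.0254,-0.003,0,-1,-0.02,0.0254,-0.003,0,-1,-0.02,0.0254,-0.003,0,-1,-0.02,0.0254,-0.003,0,-1,-0.02,0.0254,-0.003,0]}}

```text
t: 2.87
tool_pos: [0.5083, 0.0933, 0.3086]
orientation: [2.527, 1.866, 0.001]
force: [0.0, 0.2, 0.1]
opening: 0.0931
```

```bash
python3 - <<'E'
from h import *
p=shot('wrist','w1.png')
cv2.imwrite('pics/w1b.png',cv2.resize(p['img'],(800,600)))
for t in ['eye','mark']: print(t,[(np.round(np.array(r['position'][::-1])*[512,384],1),round(r['score'],2)) for r in robot.pinpoint(t,p)])
s=robot.read_state();print(s['tool_pos'],s['t'])
E
```

```text
eye [(array([264.3, 198.5]), 0.75)]
mark [(array([210., 161.]), 0.42)]
[0.5083153  0.09302371 0.30808824] 3.0167
```

View pics/w1b.png

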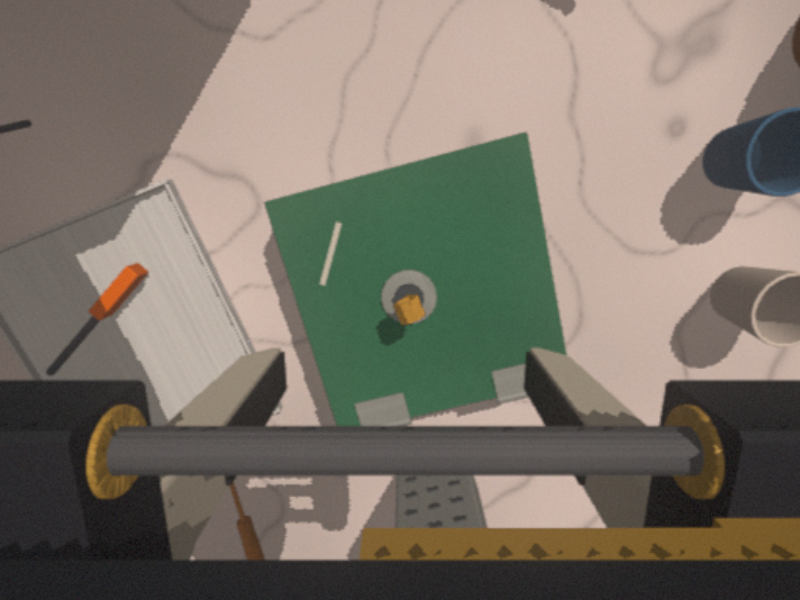

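```bash
python3 - <<'E'
import cv2
a=cv2.imread('pics/w1.png')
c=cv2.resize(a[160:230,220:300],None,fx=8,fy=8,interpolation=cv2.INTER_CUBIC)
cv2.imwrite('pics/w1c.png',c)
from h import *
p=shot('wrist')
print(ray(p,264.3,198.5,.125),ray(p,262,190,.08))
for u,v in [(216.5,142.5),(206.5,182.5)]: print(ray(p,u,v,.08))
for u,v in [(170,129),(337,85)]: print(ray(p,u,v,.08))
for u,v in [(89,172),(64,198),(31,239)]: print(ray(p,u,v,.022))
E
```

```text
[0.54155136 0.09039672 0.125     ] [0.5403057  0.08814188 0.08      ]
[0.45535978 0.04730839 0.08      ]
[0.50540364 0.01420714 0.08      ]
[ 0.4185372  -0.00831013  0.08      ]
[0.43156737 0.22727666 0.08      ]
[ 0.44013124 -0.17796868  0.022     ]
[ 0.46798188 -0.23747324  0.022     ]
[ 0.51795222 -0.32640518  0.022     ]
```

View pics/w1c.png

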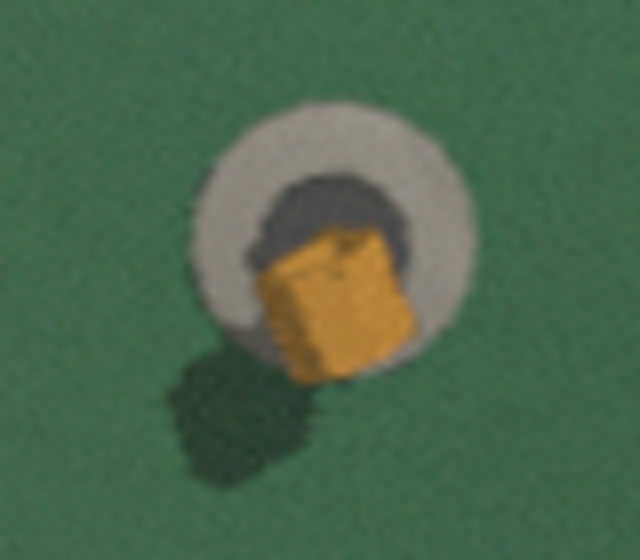

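Emit:
{"api": "jog_arm", "payload": {"commands": [-1,0.0014,0.008,0.026,0,-1,0.0014,0.008,0.026,0,-1,0.0014,0.008,0.026,0,-1,0.0014,0.008,0.026,0,-1,0.0014,0.008,0.026,0,-1,0,0,0,0]}}

```text
t: 3.57
tool_pos: [0.5445, 0.0908, 0.172]
orientation: [-2.522, -1.865, 0.012]
force: [-0.9, 0.2, -1.0]
opening: 0.0929
```

```bash
python3 - <<'E'
from h import *
p=shot('wrist','w2.png')
a=p['img']
for t in ['eye']: print(t,[(np.round(np.array(r['position'][::-1])*[512,384],1),round(r['score'],2),ray(p,r['position'][1]*512,r['position'][0]*384,.125)) for r in robot.pinpoint(t,p)])
cv2.imwrite('pics/w2c.png',cv2.resize(a[130:250,190:330],None,fx=5,fy=5,interpolation=cv2.INTER_CUBIC))
s=robot.read_state();print(s['tool_pos'],s['t'])
E
```

```text
eye [(array([253.8, 202.6]), 0.83, array([0.54138915, 0.08717388, 0.125     ]))]
[0.5464445  0.0907721  0.17773564] 3.6667
```

View pics/w2c.png

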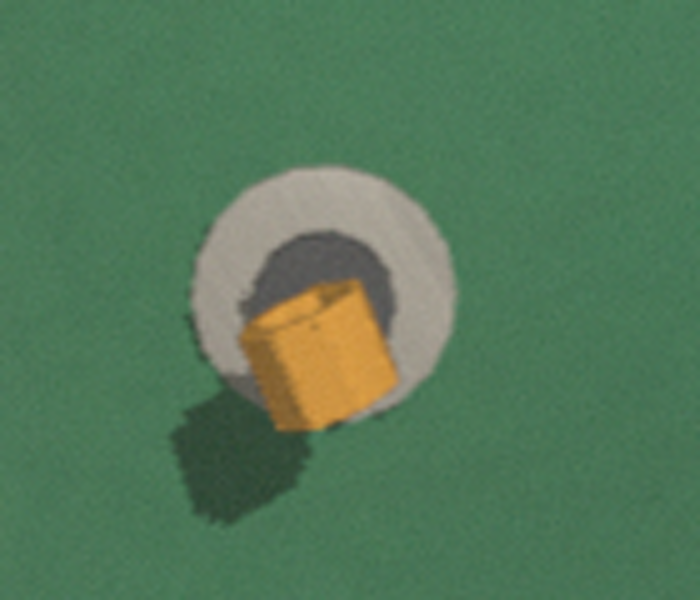

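```bash
python3 - <<'E'
from h import *
p=shot('wrist')
o=np.array([190,130])
for a,b in [((360,280),(398,380)),((242,335),(275,430)),((242,335),(360,280)),((310,430),(398,380))]:
    A=ray(p,*(np.array(a)/5+o),.13);B=ray(p,*(np.array(b)/5+o),.13);d=B-A;print(A.round(4),B.round(4),np.hypot(*d[:2]).round(4),np.arctan2(d[1],d[0]).round(3))
for z in (.08,.087): print(ray(p,190+325/5,130+295/5,z))
s=robot.read_state();print(s['tool_pos'],s['t'],s['q'])
E
```

```text
[0.5321 0.098  0.13  ] [0.5506 0.0991 0.13  ] 0.0186 0.06
[0.5354 0.0762 0.13  ] [0.553  0.0764 0.13  ] 0.0177 0.01
[0.5354 0.0762 0.13  ] [0.5321 0.098  0.13  ] 0.022 1.719
[0.5548 0.0821 0.13  ] [0.5506 0.0991 0.13  ] 0.0174 1.811
[0.54410309 0.08750144 0.08      ]
[0.54252908 0.08807902 0.087     ]
[0.54758244 0.09072553 0.17953151] 3.7167 [ 7.16579351e-02  1.57171119e-02  1.63533198e+00  2.18810036e-04
  1.49006764e+00 -1.20156968e+00]
```

Emit:
{"api": "jog_arm", "payload": {"commands": [-1,0,0,-0.012,7.1,-1,0,0,-0.012,7.1,-1,0,0,-0.012,7.1,-1,0,0,-0.012,7.1,-1,0,0,-0.012,7.1,-1,0,0,-0.012,7.1,-1,-0.026,0.0258,0.005,0,-1,-0.026,0.0258,0.005,0,-1,-0.026,0.0258,0.005,0,-1,-0.026,0.0258,0.005,0,-1,-0.026,0.0258,0.005,0,-1,-0.026,0.0258,0.005,0,-1,-0.026,0.0258,0.005,0,-1,-0.026,0.0258,0.005,0,-1,-0.026,0.0258,0.005,0,-1,0,0,0,0,-1,0,0,0,0]}}

```text
t: 5.13
tool_pos: [0.4629, -0.2304, 0.2076]
orientation: [3.032, 0.815, 0.003]
force: [-0.6, 0.2, -0.1]
opening: 0.0929
```

```bash
python3 - <<'E'
from h import *
p=shot('wrist','w3.png')
a=p['img']
for t in ['bar','bar_tip']: print(t,[(np.round(np.array(r['position'][::-1])*[512,384],1),round(r['score'],2),ray(p,r['position'][1]*512,r['position'][0]*384,.004 if t=='bar' else .016)) for r in robot.pinpoint(t,p)])
cv2.imwrite('pics/w3b.png',cv2.resize(a,(800,600),interpolation=cv2.INTER_CUBIC))
s=robot.read_state();print(s['tool_pos'],s['t'],s['q'],s['orientation'])
E
```

```text
bar [(array([ 97.5, 161.3]), 0.95, array([ 0.26807526, -0.3278004 ,  0.004     ])), (array([259. , 158.8]), 0.82, array([ 0.45459113, -0.21588147,  0.004     ]))]
bar_tip [(array([132.1,  93.1]), 0.79, array([ 0.27767473, -0.22262288,  0.016     ])), (array([260.1, 251.4]), 0.71, array([ 0.52104887, -0.32761121,  0.016     ]))]
[ 0.46385227 -0.22794851  0.20701849] 5.2833 [-5.56378630e-01 -1.03921966e-01  1.70138645e+00  4.96279114e-04
  1.54163536e+00 -1.08604959e+00] [3.03063209 0.82190284 0.00323675]
```

View pics/w3b.png

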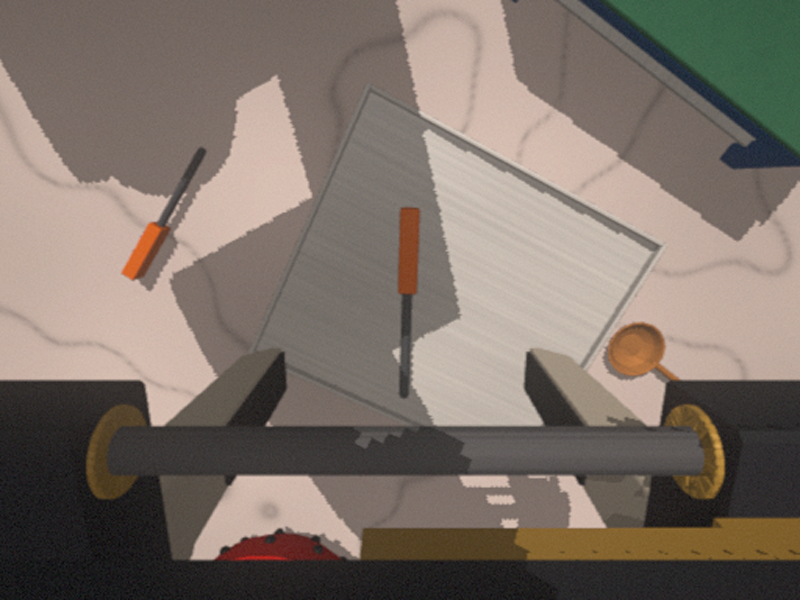

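```bash
python3 - <<'E'
from h import *
from scipy.spatial.transform import Rotation as Ro
p=shot('wrist');s=robot.read_state();T=Ro.from_rotvec(s['orientation']).as_matrix()
print(s['tool_pos'],T[:,0])
hsv=cv2.cvtColor(p['img'],cv2.COLOR_BGR2HSV)
m=cv2.inRange(hsv,(3,150,60),(15,255,255)); m[:,:200]=0;m[:,330:]=0;m[230:]=0
ys,xs=np.nonzero(m);print(xs.min(),xs.max(),ys.min(),ys.max())
for n,u,v,z in [('back',262,133.3,.028),('front',260.8,187.5,.028),('tip',258.5,254,.018)]:
    X=ray(p,u,v,z);print(n,X.round(4),'tool',(T.T@(X-s['tool_pos'])).round(4))
for v in range(134,188,6):
    r=np.nonzero(m[v])[0];print(v,r.min(),r.max(),end=' | ')
A=ray(p,262,133.3,.028);B=ray(p,258.5,254,.018);d=B-A;print(np.hypot(*d[:2]),np.arctan2(d[1],d[0]))
E
```

```text
[ 0.46384807 -0.22773984  0.20667773] [0.86269358 0.50572535 0.00128757]
254 266 135 189
back [ 0.4409 -0.1815  0.028 ] tool [ 0.0034 -0.0518  0.1786]
front [ 0.4744 -0.2415  0.028 ] tool [0.0019 0.0169 0.1787]
tip [ 0.5217 -0.3283  0.018 ] tool [-0.0012  0.1157  0.1889]Traceback (most recent call last):
  File "<stdin>", line 11, in <module>
    return umr_minimum(a, axis, None, out, keepdims, initial, where)
ValueError: zero-size array to reduction operation minimum which has no identity
```

Emit:
{"api": "jog_arm", "payload": {"commands": [-1,0.0023,-0.003,0.035,1.6,-1,0,0,0.035,0,-1,0,0,0.035,0,-1,0,0,0.035,0,-1,0,0,0.035,0,-1,0,0,0.008,0,-1,0,0,0.008,0,-1,0,0,0.008,0,-1,0,0,0,0,-1,0,0,0,0], "grip_force": 50}}

```text
t: 6.17
tool_pos: [0.4646, -0.2256, 0.0079]
orientation: [3.042, 0.778, 0.003]
force: [-0.1, -0.7, 0.3]
opening: 0.0932
```

```bash
python3 - <<'E'
from h import *
p=shot('wrist','w4.png')
cv2.imwrite('pics/w4b.png',cv2.resize(p['img'],(800,600),interpolation=cv2.INTER_CUBIC))
s=robot.read_state();print(s['tool_pos'],s['t'],s['force'],s['orientation'])
E
```

```text
[ 0.46482142 -0.22579552  0.00819314] 6.2167 [ 1.15778253 -1.10304491  0.34524914] [3.04153371 0.77792392 0.00328213]
```

View pics/w4b.png

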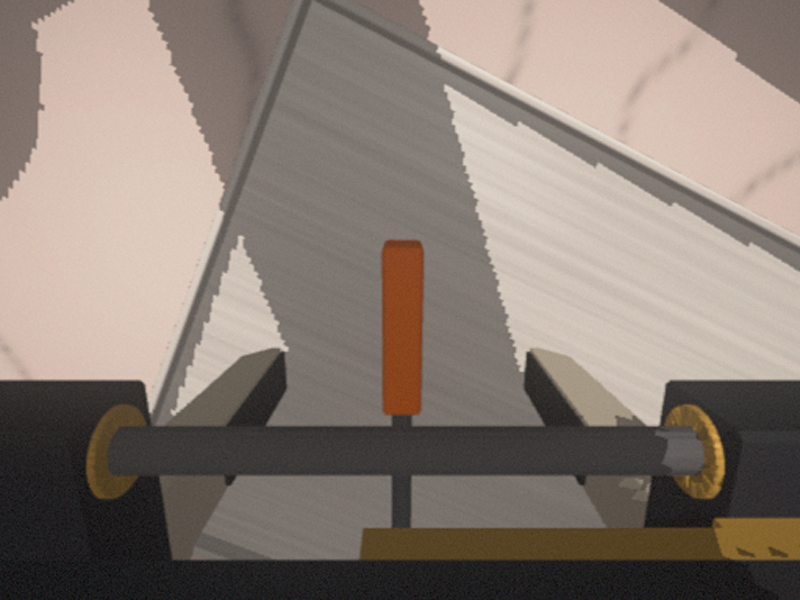

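The handle is centred between the jaws: px (403,240) to (403,413), and aligned. I'm closing and lifting.

Emit:
{"api": "jog_arm", "payload": {"commands": [1,0,0,0.001,0,1,0,0,0,0,1,0,0,0,0,1,0,0,0,0,1,0,0,0,0,1,0,0,0,0,1,0,0,0,0,1,0,0,0,0,1,0,0,0,0,1,0,0,0,0], "grip_force": 50}}

```text
t: 7.05
tool_pos: [0.4633, -0.225, 0.0052]
orientation: [-3.044, -0.778, 0.0]
force: [0.3, 0.3, 0.6]
opening: 0.0307
```

```bash
python3 - <<'E'
from h import *
from scipy.spatial.transform import Rotation as Ro
p=shot('wrist','w5.png')
s=robot.read_state();T=Ro.from_rotvec(s['orientation']).as_matrix();print(s['tool_pos'],s['t'],s['force'],s['wrist_torque'],s['opening'])
for v in (155.5,264): X=ray(p,257.5,v,.028);print((T.T@(X-s['tool_pos'])).round(4))
cv2.imwrite('pics/w5c.png',cv2.resize(p['img'][120:384,150:370],None,fx=2.2,fy=2.2))
E
```

```text
[ 0.46333195 -0.22503849  0.00521223] 7.1 [-0.03749034  0.03736966 -0.12822958] [ 0.01122545  0.01141543 -0.02912372] 0.027105644579862264
[-0.0014 -0.0497 -0.0228]
[-0.0015  0.0185 -0.0228]
```

View pics/w5c.png

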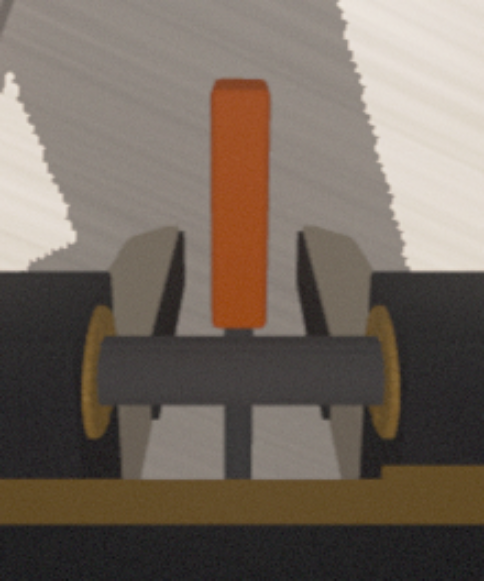

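Emit:
{"api": "jog_arm", "payload": {"commands": [1,0,0,0,0,1,0,0,0,0,1,0,0,0,0,1,0,0,0,0,1,0,0,0,0,1,0,0,-0.01,0,1,0,0,-0.02,0,1,0,0,-0.03,0,1,0,0,-0.03,0,1,0,0,-0.03,0,1,0,0,-0.03,0,1,0,0,-0.02,0,1,0,0,0,0]}}

```text
t: 8.18
tool_pos: [0.4661, -0.2267, 0.1821]
orientation: [3.037, 0.777, 0.01]
force: [0.1, -0.9, 0.1]
opening: 0.0005
```

```bash
python3 - <<'E'
from h import *
from scipy.spatial.transform import Rotation as Ro
p=shot('wrist','w6.png')
s=robot.read_state();T=Ro.from_rotvec(s['orientation']).as_matrix();print(s['tool_pos'],s['t'],s['force'],s['wrist_torque'],s['opening'],T[:,1])
cv2.imwrite('pics/w6c.png',cv2.resize(p['img'][120:384,150:370],None,fx=2.2,fy=2.2))
E
```

```text
[ 0.46512147 -0.22612494  0.1792158 ] 8.2333 [ 1.09273814  0.20420259 -0.81927895] [-0.08067802  0.03164404  0.01992547] 0.00030858177780984463 [ 0.47991993 -0.87729501  0.00550604]
```

View pics/w6c.png

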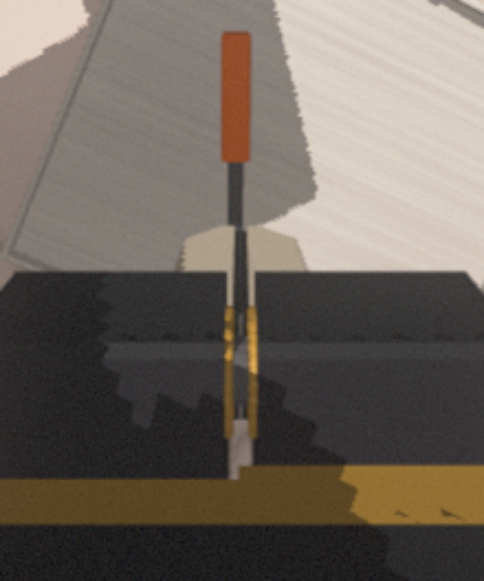

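```bash
python3 - <<'E'
from h import *
from scipy.spatial.transform import Rotation as Ro
p=shot('wrist');s=robot.read_state();T=Ro.from_rotvec(s['orientation']).as_matrix()
print(s['tool_pos'],s['t'],s['opening'],s['force'])
for n,u,v,z in [('back',150+236/2.2,120+33/2.2,.028),('front',150+236/2.2,120+161/2.2,.028),('tcp?',0,0,0)]:
    if u: X=ray(p,u,v,z);print(n,X.round(4),'tool',(T.T@(X-s['tool_pos'])).round(4))
print(proj(p,s['tool_pos']))
t=shot('top','t2.png');cv2.imwrite('pics/t2c.png',cv2.resize(t['img'][120:300,200:400],None,fx=4,fy=3.3)[:600,:800])
t=shot('scene','s2.png');cv2.imwrite('pics/s2c.png',cv2.resize(t['img'][100:280,150:350],None,fx=4,fy=3.3)[:600,:800])
E
```

```text
[ 0.46404835 -0.22549246  0.17687294] 8.2833 0.0002777772748160925 [ 0.44095364 -0.21553947 -0.54955479]
back [ 0.4392 -0.1825  0.028 ] tool [-0.0014 -0.05    0.1487]
front [ 0.472  -0.2429  0.028 ] tool [-0.0015  0.0187  0.1489]
[258.73099755 220.93383945]
```

View pics/s2c.png

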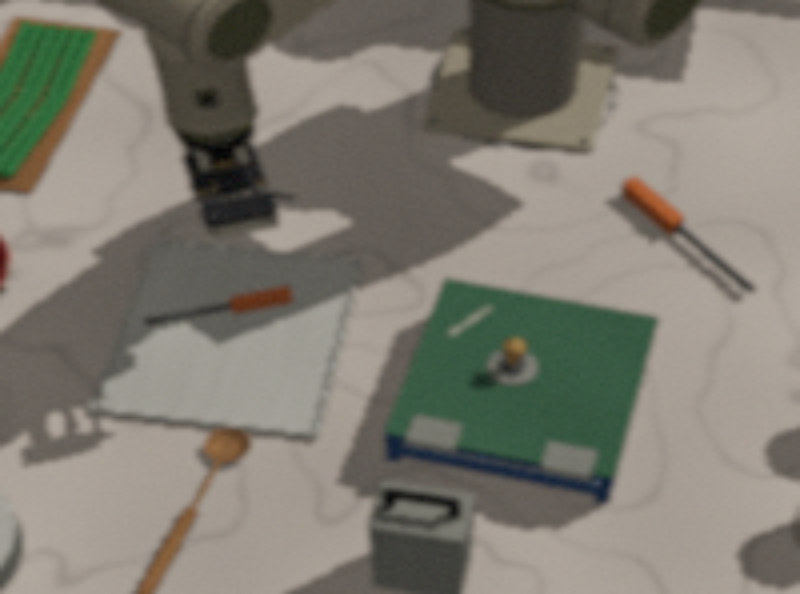

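```bash
python3 - <<'E'
import cv2
cv2.imwrite('pics/w6b.png',cv2.resize(cv2.imread('pics/w6.png'),(800,600)))
E
```

```text
(no output)
```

View pics/w6b.png

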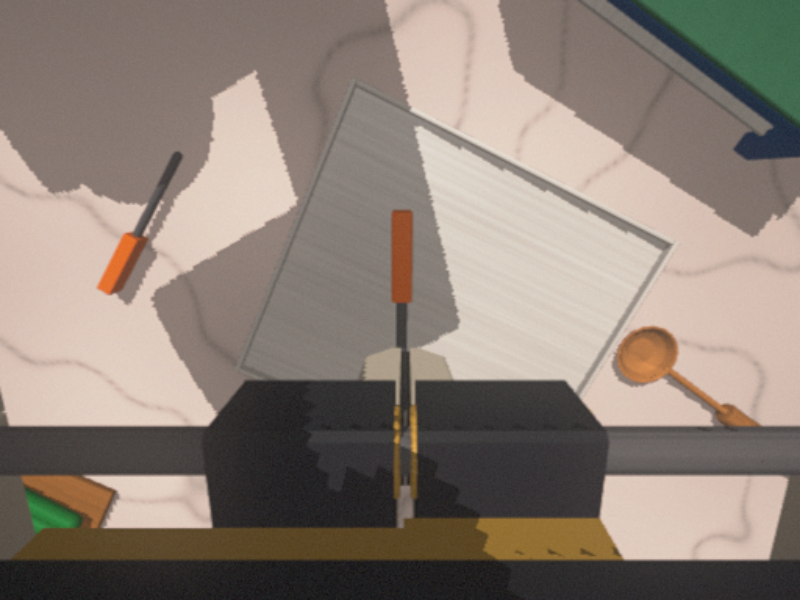

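The grasp missed: the fingers are shut to 0 and the bar lies unmoved at px (402,255). I'll go down again and watch the opening at each stage before lifting.

Emit:
{"api": "jog_arm", "payload": {"commands": [0,-0.0014,0,0.005,0,0,0,0,0.02,0,0,0,0,0.02,0,0,0,0,0.02,0,0,0,0,0.02,0,0,0,0,0.025,0,0,0,0,0.025,0,0,0,0,0.02,0,0,0,0,0.01,0,0,0,0,0.004,0,0,0,0,0,0,1,0,0,0,0,1,0,0,0,0,1,0,0,0,0,1,0,0,0,0], "grip_force": 50}}

```text
t: 9.63
tool_pos: [0.463, -0.2263, 0.0074]
orientation: [3.042, 0.778, 0.002]
force: [-0.1, 0.2, -0.2]
opening: 0.0242
```

```bash
python3 - <<'E'
from h import *
p=shot('wrist','w7.png');s=robot.read_state()
print(s['tool_pos'],s['t'],s['opening'],s['force'])
cv2.imwrite('pics/w7b.png',cv2.resize(p['img'],(800,600)))
E
```

```text
[ 0.46280253 -0.22612881  0.00722179] 9.6833 0.019929610430401788 [-0.32244822 -0.39022499  0.48717676]
```

View pics/w7b.png

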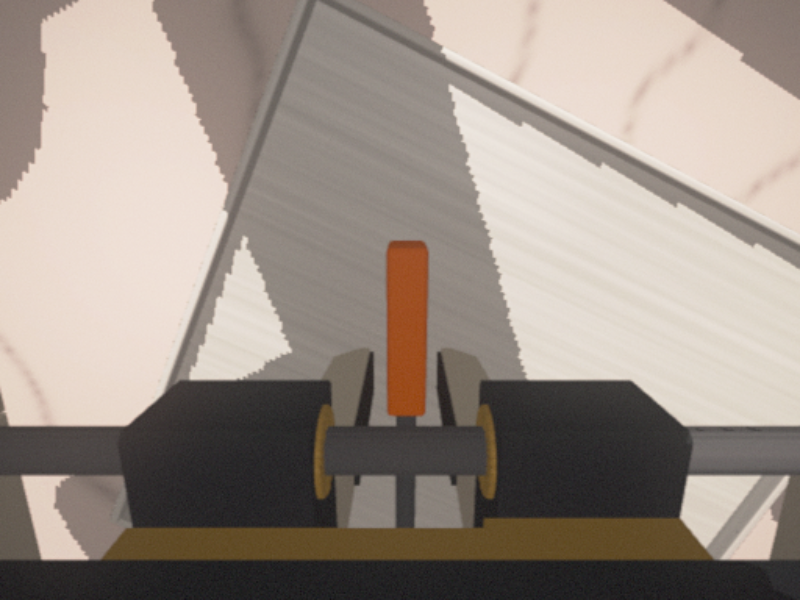

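Emit:
{"api": "jog_arm", "payload": {"commands": [1,0,0,0,0,1,0,0,0,0], "grip_force": 50}}

```text
t: 9.85
tool_pos: [0.4623, -0.2259, 0.0066]
orientation: [3.043, 0.778, 0.001]
force: [0.0, 0.6, -0.2]
opening: 0.007
```

Emit:
{"api": "jog_arm", "payload": {"commands": [1,0,0,0,0,1,0,0,0,0]}}

```text
t: 10.02
tool_pos: [0.4621, -0.2257, 0.0063]
orientation: [3.044, 0.778, 0.0]
force: [-0.1, -0.3, 1.3]
opening: 0.0006
```

```bash
python3 - <<'E'
from h import *
p=shot('wrist','w8.png');s=robot.read_state()
print(s['tool_pos'],s['t'],s['opening'],s['force'])
cv2.imwrite('pics/w8b.png',cv2.resize(p['img'],(800,600)))
E
```

```text
[ 0.46207509 -0.22569268  0.00622558] 10.0667 0.0005543962571278782 [ 0.14891364  0.8372886  -0.63144853]
```

View pics/w8b.png

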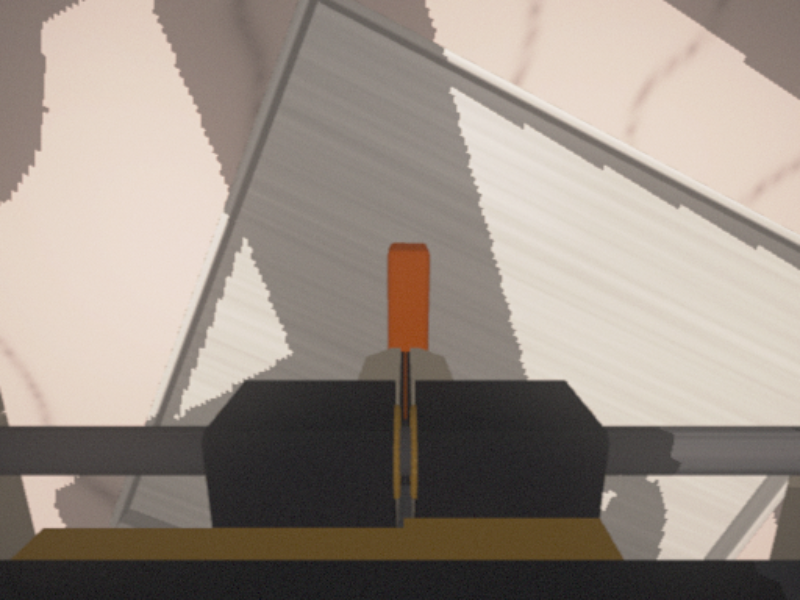

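The fingers closed above the handle. Their tips project at row 224 and lie about 23 mm above the reported TCP according to the camera (opening 93 mm seen at depth 0.178 m, not 0.202 m). I'll check this with numbers before going deeper.

```bash
python3 - <<'E'
from h import *
# use wrist0 (open 93 mm): inner fingertip corners
a=cv2.imread('pics/wrist0.png')
cv2.imwrite('pics/w0c.png',cv2.resize(a[200:300,60:460],None,fx=2,fy=2))
s=robot.read_state();print(s['q'],s['tool_pos'])
E
```

```text
[-5.54089782e-01  7.93203270e-02  1.90328207e+00  1.44753957e-05
  1.15907402e+00 -1.05463423e+00] [ 0.46207509 -0.22569268  0.00622558]
```

View pics/w0c.png

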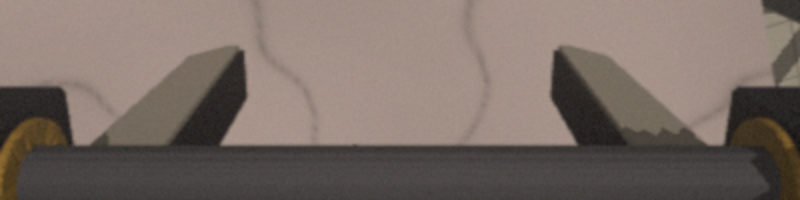

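Emit:
{"api": "jog_arm", "payload": {"commands": [0.3,0,0,-0.002,0,0.3,0,0,0,0,0.3,0,0,0,0,0.3,0,0,0,0,0.3,0,0,0,0,0.3,0,0,0,0]}}

```text
t: 10.57
tool_pos: [0.4621, -0.2257, 0.0082]
orientation: [-3.044, -0.778, 0.0]
force: [0.9, -0.3, 0.6]
opening: 0.0317
```

Confirmed: the pad corners at rows 224 and 250 fit only if the fingertips are about 24 mm short of the reported TCP, and the free closing agrees. So I'll go about 22 mm lower, slowly, watching the force.

Emit:
{"api": "jog_arm", "payload": {"commands": [0.3,0,0,0.004,0,0.3,0,0,0.004,0,0.3,0,0,0.004,0,0.3,0,0,0.004,0]}}

```text
t: 10.9
tool_pos: [0.4619, -0.2256, -0.0084]
orientation: [-3.043, -0.778, 0.001]
force: [-0.1, 0.1, 0.5]
opening: 0.0325
```

Emit:
{"api": "jog_arm", "payload": {"commands": [0.3,0,0,0.003,0,0.3,0,0,0.002,0,0.3,0,0,0,0]}}

```text
t: 11.15
tool_pos: [0.4616, -0.2254, -0.0135]
orientation: [-3.043, -0.778, 0.001]
force: [0.5, 0.1, -0.5]
opening: 0.0324
```

```bash
python3 - <<'E'
from h import *
p=shot('wrist','w9.png');s=robot.read_state()
print(s['tool_pos'],s['t'],s['opening'],s['force'])
cv2.imwrite('pics/w9b.png',cv2.resize(p['img'],(800,600)))
E
```

```text
[ 0.46187942 -0.22560372 -0.01311089] 11.2 0.03228683216002676 [-0.20719755 -0.11118172  0.03342959]
```

View pics/w9b.png

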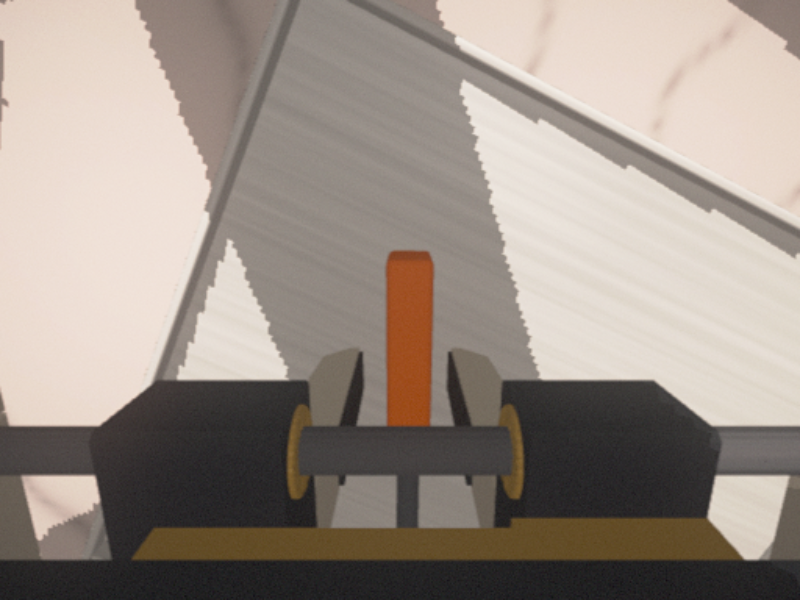

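Emit:
{"api": "jog_arm", "payload": {"commands": [0.3,0,0,0.002,0,1,0,0,0,0,1,0,0,0,0,1,0,0,0,0,1,0,0,0,0,1,0,0,0,0,1,0,0,0,0,1,0,0,0,0], "grip_force": 50}}

```text
t: 11.87
tool_pos: [0.4622, -0.2258, -0.0146]
orientation: [3.044, 0.778, 0.0]
force: [0.5, 0.0, 1.2]
opening: 0.0153
```

```bash
python3 - <<'E'
from h import *
from scipy.spatial.transform import Rotation as Ro
p=shot('wrist','w10.png');s=robot.read_state();T=Ro.from_rotvec(s['orientation']).as_matrix()
print(s['tool_pos'],s['t'],s['opening'],s['force'],s['wrist_torque'],T[:,1])
cv2.imwrite('pics/w10b.png',cv2.resize(p['img'],(800,600)))
E
```

```text
[ 0.46223848 -0.22579129 -0.01461682] 11.9167 0.015330094183043045 [0.25431203 0.59727665 1.27217244] [-0.0378422  -0.02576934 -0.01341727] [ 4.79901755e-01 -8.77322201e-01  2.46150211e-04]
```

View pics/w10b.png

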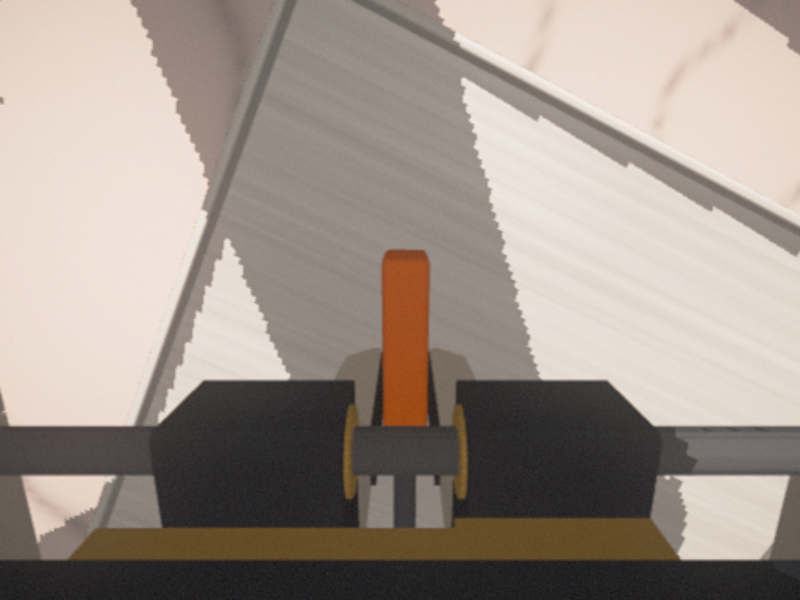

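Emit:
{"api": "jog_arm", "payload": {"commands": [1,0,0,-0.01,0,1,0,0,-0.02,0,1,0,0,-0.03,0,1,0,0,-0.02,-7.1,1,0,0,-0.02,-7.1,1,0,0,-0.02,-7.1,1,0,0,-0.02,-7.1,1,0,0,-0.02,-7.1,1,0,0,-0.02,-7.1,1,0,0,-0.02,-7.1,1,0,0,0,-7.1,1,0,0,0,-7.1,1,0,0,0,-2,1,0,0,0,0]}}

```text
t: 13.08
tool_pos: [0.462, -0.2257, 0.186]
orientation: [2.129, 2.31, 0.0]
force: [0.2, -1.4, -1.2]
opening: 0.0158
```

```bash
python3 - <<'E'
from h import *
from scipy.spatial.transform import Rotation as Ro
p=shot('wrist','w11.png');s=robot.read_state();T=Ro.from_rotvec(s['orientation']).as_matrix()
print(s['tool_pos'],s['t'],s['opening'],s['force'],s['wrist_torque'],T[:,1],np.arctan2(T[1,1],T[0,1]))
cv2.imwrite('pics/w11b.png',cv2.resize(p['img'],(800,600)))
E
```

```text
[ 0.46197357 -0.2256741   0.18576371] 13.1333 0.015830117444840974 [-0.49767893 -0.34483159 -1.88180973] [0.09486943 0.01994963 0.02898646] [9.96900030e-01 7.86785252e-02 1.41083992e-04] 0.07875992703509706
```

View pics/w11b.png

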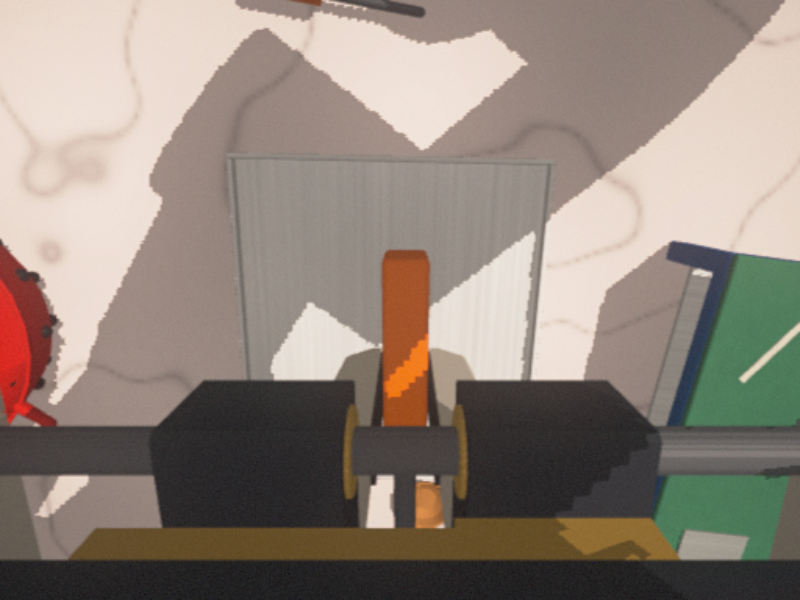

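Emit:
{"api": "jog_arm", "payload": {"commands": [1,0.034,-0.0043,0,0,1,0.034,-0.0043,0,0,1,0.034,-0.0043,0,0,1,0.034,-0.0043,0,0,1,0.034,-0.0043,0,0,1,0.034,-0.0043,0,0,1,0.034,-0.0043,0,0,1,0.034,-0.0043,0,0,1,0.034,-0.0043,0,0,1,0,0,0.02,0,1,0,0,0.03,0,1,0,0,0.02,0,1,0,0,0,0]}}

```text
t: 14.22
tool_pos: [0.3956, 0.0764, 0.111]
orientation: [-2.129, -2.304, 0.008]
force: [0.1, -0.2, -0.6]
opening: 0.0154
```

```bash
python3 - <<'E'
from h import *
from scipy.spatial.transform import Rotation as Ro
for n,(a,b,c,d) in {'wrist':(0,384,0,512),'top':(140,260,170,290),'scene':(150,270,220,340)}.items():
    p=shot(n,'a_%s.png'%n); f=600/(b-a) if n!='wrist' else 1.5625
    cv2.imwrite('pics/a_%sc.png'%n,cv2.resize(p['img'][a:b,c:d],None,fx=f,fy=f,interpolation=cv2.INTER_CUBIC))
    print(n,[(t,[(np.round(np.array(r['position'][::-1])*[512,384],1),round(r['score'],2)) for r in robot.pinpoint(t,p)]) for t in ('eye','bar_tip')])
s=robot.read_state();T=Ro.from_rotvec(s['orientation']).as_matrix()
print(s['tool_pos'],s['t'],s['opening'],s['force'],s['wrist_torque'],np.arctan2(T[1,1],T[0,1]))
E
```

```text
wrist [('eye', []), ('bar_tip', [])]
top [('eye', [(array([231.7, 189.7]), 0.49)]), ('bar_tip', [(array([166.7, 252. ]), 0.59), (array([326.9, 264.9]), 0.47)])]
scene [('eye', [(array([275.7, 204.3]), 0.42)]), ('bar_tip', [(array([334.8, 185.4]), 0.68), (array([282.5, 199.2]), 0.46), (array([222.5, 159. ]), 0.37)])]
[0.39985658 0.07609949 0.11630492] 14.6667 0.015671789250428902 [ 1.34321247 -0.00498956 -0.76169821] [ 0.0285419  -0.00667164 -0.00042389] 0.07939283450918347
```

View pics/a_topc.png

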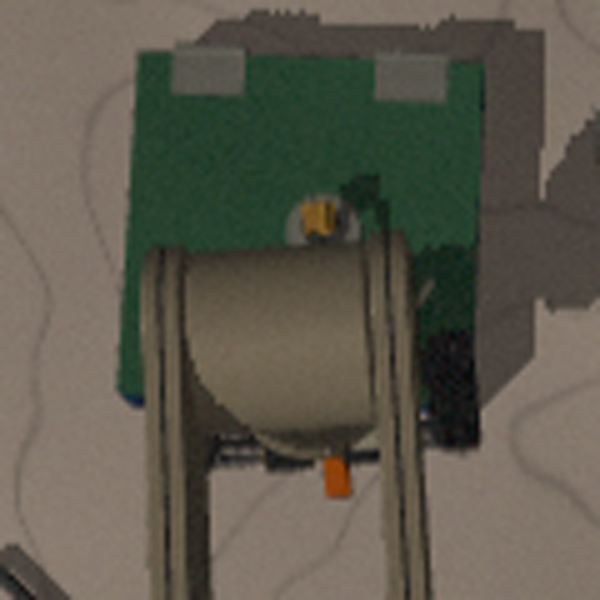

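View pics/a_scenec.png

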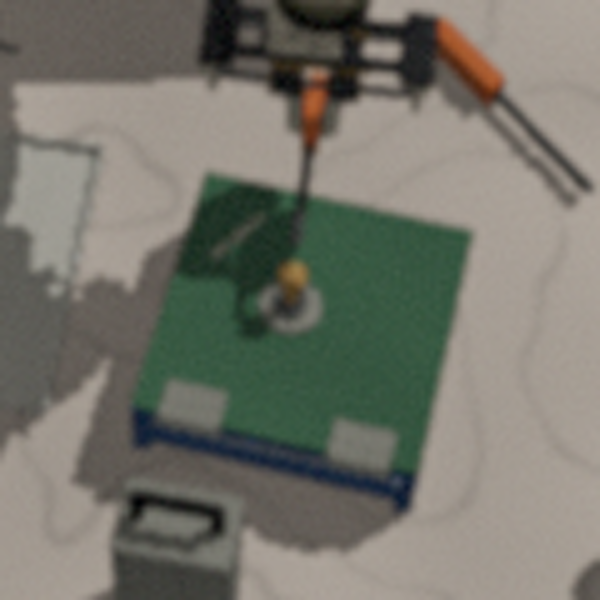

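View pics/a_wristc.png

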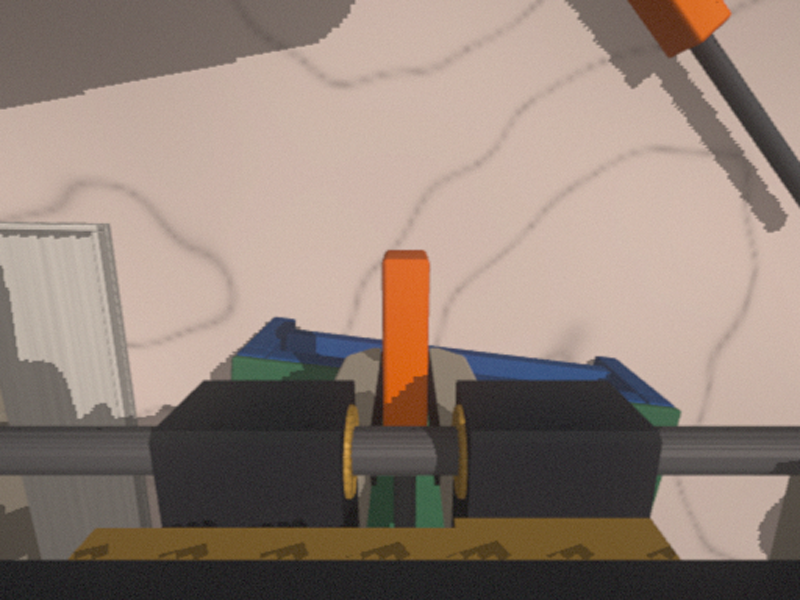

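Emit:
{"api": "jog_arm", "payload": {"commands": [1,0,0,0.008,0,1,0,0,0.008,0,1,0,0,0.006,0,1,0,0.003,0,0,1,0,0.003,0,0,1,0,0,0,0]}}

```text
t: 15.17
tool_pos: [0.4056, 0.0767, 0.0932]
orientation: [2.131, 2.308, -0.0]
force: [-0.2, 0.3, -0.2]
opening: 0.0158
```

```bash
cat > ov.py <<'E'
from h import *
import sys
from scipy.spatial.transform import Rotation as Ro
tag=sys.argv[1]
s=robot.read_state();T=Ro.from_rotvec(s['orientation']).as_matrix();P=s['tool_pos']
np.set_printoptions(precision=4,suppress=True)
print('pos',P,'t',s['t'],'op',s['opening'],'F',s['force'],'M',s['wrist_torque'],'beta',np.arctan2(T[1,1],T[0,1]))
e=np.array([.5428,.0874,.125]); d=T.T@(e-P); print('eye in tool',d, 'rod axis z',P[2]+.0306)
a=P+np.array([0,0,.0306]); tip=a+T[:,1]*.12; fr=a+T[:,1]*.02
p=shot('scene'); c0,r0,f=245,165,9
im=cv2.resize(p['img'][r0:r0+65,c0:c0+80],None,fx=f,fy=f,interpolation=cv2.INTER_CUBIC)
cv2.imwrite('pics/%s_raw.png'%tag,im)
for X,c in [(tip,(255,0,255)),(fr,(255,255,0)),(e,(0,0,255)),(e-[0,0,.045],(255,0,0))]:
    q=(proj(p,X)-[c0,r0]+.5)*f; cv2.circle(im,tuple(int(v) for v in q),5,c,1)
cv2.imwrite('pics/%s.png'%tag,im)
E
python3 ov.py b1
```

```text
pos [0.4056 0.0767 0.0932] t 15.1667 op 0.01583266968061723 F [-0.1858  0.3387 -0.1681] M [ 0.0449  0.0094 -0.0461] beta 0.07994791648581584
eye in tool [-0.0003  0.1377 -0.0318] rod axis z 0.12381639334481129
```

View pics/b1.png

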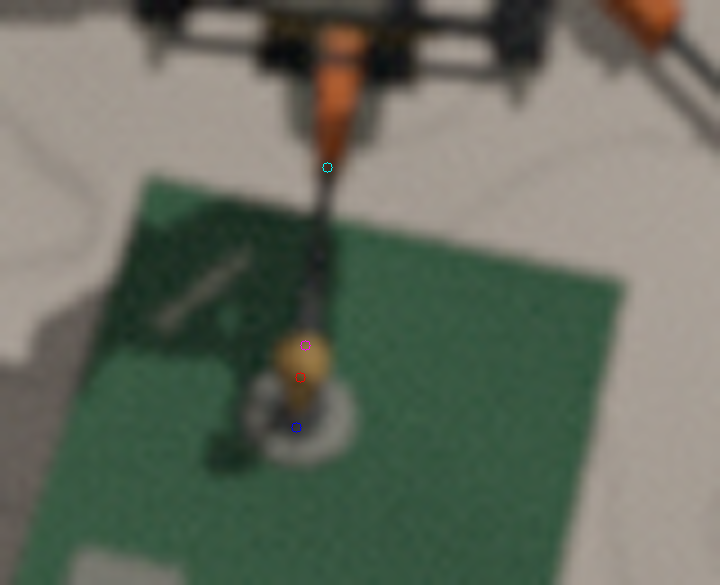

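```bash
cp pics/b1_raw.png pics/b1_raw2.png; python3 - <<'E'
from h import *
np.set_printoptions(precision=4,suppress=True)
S=shot('scene');Tp=shot('top')
print('ring scene',ray(S,278.3-.5,211.3-.5,.08))
for z in (.12,.125,.13,.135): print(z,'scene',ray(S,245+302/9-.5,165+358/9-.5,z),'top',ray(Tp,233.5,183.5,z), ray(Tp,234,183.5,z))
a=Tp['img'];cv2.imwrite('pics/tt.png',cv2.resize(a[165:205,210:260],None,fx=14,fy=14,interpolation=cv2.INTER_NEAREST))
cv2.imwrite('pics/tt0.png',cv2.resize(cv2.imread('pics/top0.png')[165:205,210:260],None,fx=14,fy=14,interpolation=cv2.INTER_NEAREST))
E
```

```text
ring scene [0.5367 0.0879 0.08  ]
0.12 scene [0.5295 0.0859 0.12  ] top [0.5392 0.0868 0.12  ] [0.5392 0.0851 0.12  ]
0.125 scene [0.5325 0.0862 0.125 ] top [0.5382 0.0864 0.125 ] [0.5382 0.0848 0.125 ]
0.13 scene [0.5356 0.0866 0.13  ] top [0.5372 0.0861 0.13  ] [0.5372 0.0844 0.13  ]
0.135 scene [0.5387 0.0869 0.135 ] top [0.5362 0.0857 0.135 ] [0.5362 0.0841 0.135 ]
```

View pics/tt0.png

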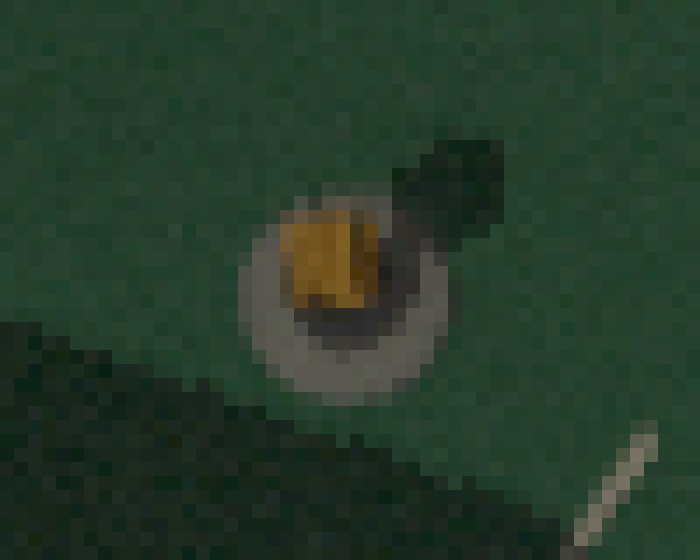

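View pics/b1_raw.png

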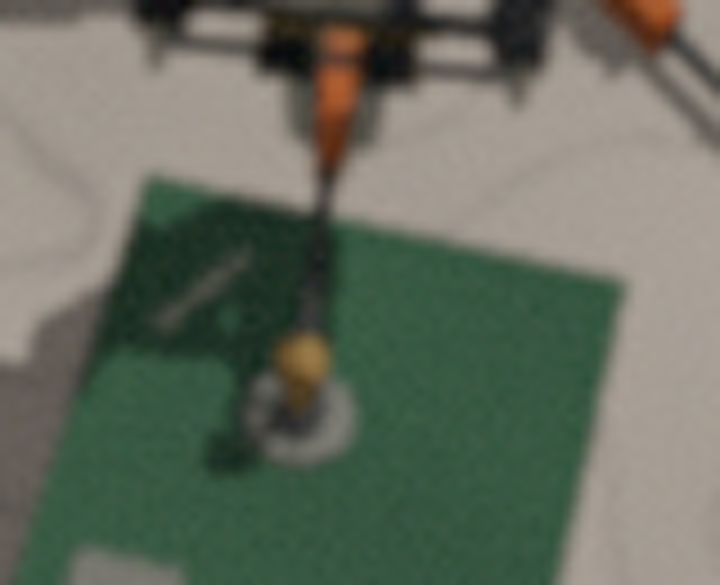

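Emit:
{"api": "jog_arm", "payload": {"commands": [1,0,0.003,-0.001,0,1,0,0.003,0,0,1,0,0.002,0,0,1,0,0,0,0]}}

```text
t: 15.65
tool_pos: [0.4136, 0.0774, 0.0945]
orientation: [2.131, 2.308, 0.001]
force: [1.1, -0.4, -1.6]
opening: 0.0153
```

Emit:
{"api": "jog_arm", "payload": {"commands": [1,0,0.002,0,0,1,0,0.002,0,0]}}

```text
t: 15.82
tool_pos: [0.4172, 0.0777, 0.0942]
orientation: [-2.131, -2.308, 0.0]
force: [0.1, 0.3, -0.7]
opening: 0.0157
```

Emit:
{"api": "jog_arm", "payload": {"commands": [1,0,0.002,0,0,1,0,0.002,0,0]}}

```text
t: 15.98
tool_pos: [0.4212, 0.078, 0.0942]
orientation: [-2.131, -2.308, -0.0]
force: [0.7, -0.1, -0.7]
opening: 0.0157
```

```bash
python3 ov.py b2
```

```text
pos [0.4212 0.078  0.0942] t 15.9833 op 0.015680209698481946 F [ 0.6968 -0.1402 -0.7384] M [ 0.0524 -0.0004  0.0158] beta 0.07992421970486678
eye in tool [-0.0003  0.1219 -0.0308] rod axis z 0.12482770474670743
```

View pics/b2.png

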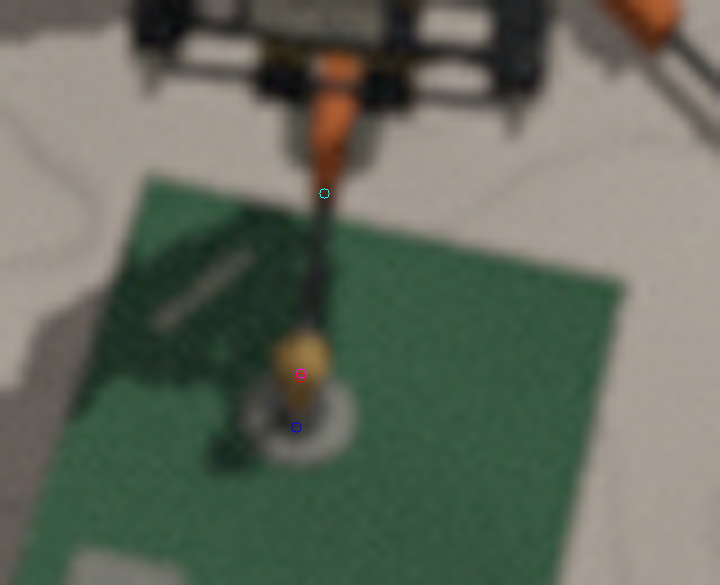

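Emit:
{"api": "jog_arm", "payload": {"commands": [1,0,0.003,0,0,1,0,0.003,0,0,1,0,0.003,0,0]}}

```text
t: 16.28
tool_pos: [0.4303, 0.0787, 0.0943]
orientation: [2.131, 2.308, 0.0]
force: [0.2, 0.9, -0.4]
opening: 0.0157
```

Emit:
{"api": "jog_arm", "payload": {"commands": [1,0,0.003,0,0,1,0,0.003,0,0,1,0,0.003,0,0]}}

```text
t: 16.53
tool_pos: [0.4393, 0.0794, 0.0942]
orientation: [-2.131, -2.308, 0.0]
force: [1.6, 0.4, -0.6]
opening: 0.0153
```

Emit:
{"api": "jog_arm", "payload": {"commands": [1,0,0.003,0,0,1,0,0.003,0,0,1,0,0.003,0,0,1,0,0.003,0,0]}}

```text
t: 16.87
tool_pos: [0.4512, 0.0804, 0.0942]
orientation: [-2.131, -2.308, 0.0]
force: [0.3, 0.7, -0.9]
opening: 0.0154
```

```bash
python3 ov.py b3
```

```text
pos [0.4512 0.0804 0.0942] t 16.8667 op 0.01542556304925673 F [ 0.3135  0.7394 -0.9125] M [ 0.1023 -0.0461 -0.0141] beta 0.07993533092805008
eye in tool [-0.0003  0.0918 -0.0308] rod axis z 0.12481774684695653
```

View pics/b3_raw.png

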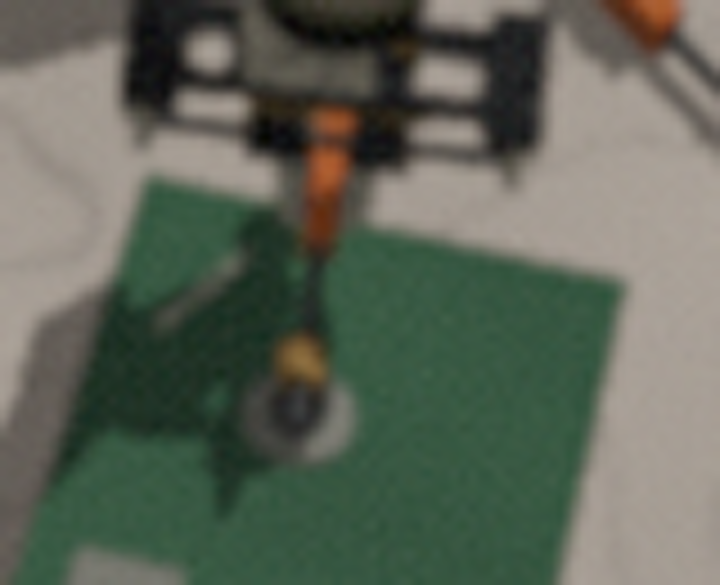

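The rod comes out of the far side of the loop (dark nose at about (297,405) in the crop), and there is no contact force. I'll push it in a little further.

Emit:
{"api": "jog_arm", "payload": {"commands": [1,0,0.003,0,0,1,0,0.003,0,0,1,0,0.003,0,0,1,0,0.003,0,0,1,0,0.003,0,0,1,0,0.002,0,0,1,0,0,0,0,1,0,0,0,0]}}

```text
t: 17.58
tool_pos: [0.4679, 0.0817, 0.0942]
orientation: [-2.131, -2.308, 0.0]
force: [0.6, 0.1, -1.0]
opening: 0.0158
```

```bash
python3 ov.py b4
```

```text
pos [0.4679 0.0817 0.0942] t 17.5833 op 0.015799219201815377 F [ 0.6269  0.1145 -1.0442] M [ 0.0144 -0.0228 -0.0045] beta 0.07992712978171895
eye in tool [-0.0003  0.0751 -0.0308] rod axis z 0.12479011008682127
```

View pics/b4.png

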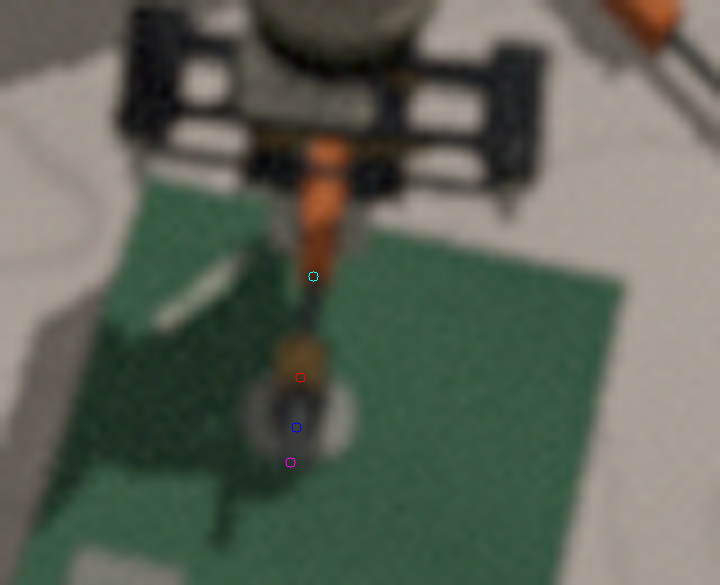

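```bash
cat > rd.py <<'E'
from h import *
import sys
from scipy.spatial.transform import Rotation as Ro
np.set_printoptions(precision=3,suppress=True)
n=int(sys.argv[1]);F=[];M=[]
for i in range(n):
    robot.read_camera('wrist');s=robot.read_state();F.append(s['force']);M.append(s['wrist_torque'])
T=Ro.from_rotvec(s['orientation']).as_matrix();P=s['tool_pos'];F=np.array(F);M=np.array(M)
C=np.array([.540,.0874,.125])
print('t',s['t'],'P',P,'beta',round(np.arctan2(T[1,1],T[0,1]),4),'op',round(s['opening'],4),'C in tool',T.T@(C-P))
f=F.mean(0);m=M.mean(0)
print('F tool',T.T@f,'sd',F.std(0),'M world',m,'sd',M.std(0),'jt',s['joint_torque'])
d=P-C; print('tau_z about C (if M at TCP)',m[2]+d[0]*f[1]-d[1]*f[0])
E
python3 rd.py 6
```

```text
t 17.9333 P [0.468 0.082 0.094] beta 0.0799 op 0.0157 C in tool [-0.     0.072 -0.031]
F tool [-0.055 -0.015  0.594] sd [0.096 0.631 0.301] M world [ 0.025 -0.007 -0.024] sd [0.027 0.027 0.031] jt [ -0.002 -39.868 -47.271  -0.016   0.085   0.   ]
tau_z about C (if M at TCP) -0.019781467111815738
```

Emit:
{"api": "jog_arm", "payload": {"commands": [1,0.0025,0,0,2,1,0.0025,0,0,2,1,0.0025,0,0,2,1,0.0025,0,0,2,1,0.0025,0.0001,0,2,1,0.0025,0.0001,0,2]}}

```text
t: 18.43
tool_pos: [0.4681, 0.0968, 0.0943]
orientation: [2.362, 2.071, 0.0]
force: [-0.2, 0.2, -0.1]
opening: 0.0153
```

```bash
python3 rd.py 4
```

```text
t 18.6333 P [0.468 0.097 0.094] beta -0.1281 op 0.0157 C in tool [ 0.     0.072 -0.031]
F tool [ 0.338 -0.367  0.972] sd [0.376 0.367 0.356] M world [ 0.009 -0.009 -0.006] sd [0.024 0.049 0.025] jt [  0.137 -40.332 -47.305   0.028   0.078   0.151]
tau_z about C (if M at TCP) -0.03056922509401312
```

```bash
cat > rd.py <<'E'
from h import *
import sys
from scipy.spatial.transform import Rotation as Ro
np.set_printoptions(precision=3,suppress=True)
n=int(sys.argv[1]);F=[];M=[];J=[]
for i in range(n):
    if n>1: robot.read_camera('wrist')
    s=robot.read_state();F.append(s['force']);M.append(s['wrist_torque']);J.append(s['joint_torque'])
T=Ro.from_rotvec(s['orientation']).as_matrix();P=s['tool_pos'];F=np.array(F);M=np.array(M);J=np.array(J)
C=np.array([.540,.0874,.125])
print('t',s['t'],'P',P.round(4),'beta',round(np.arctan2(T[1,1],T[0,1]),4),'op',round(s['opening'],4),'C in tool',(T.T@(C-P)).round(4))
f=F.mean(0);m=M.mean(0);d=C-P
print('F tool',T.T@f,'Mz',m[2],'tauC',m[2]-(d[0]*f[1]-d[1]*f[0]))
for j in J[[0,-1]]:
    r=P@T[:,1]; Fx=(-j[0]-j[5])/r; print('j1',j[0],'j6',j[5],'Fx',Fx,'tauJ',j[5]+Fx*(T.T@d)[1])
E
python3 rd.py 1
```

```text
t 18.6333 P [0.468 0.097 0.094] beta -0.1281 op 0.0157 C in tool [ 0.     0.072 -0.031]
F tool [ 0.588 -0.202  0.466] Mz -0.0006607661149539209 tauC -0.0432367657385585
j1 0.1365157077088952 j6 0.15076097566634417 Fx -0.6355816970203788 tauJ 0.10472656056613168
j1 0.1365157077088952 j6 0.15076097566634417 Fx -0.6355816970203788 tauJ 0.10472656056613168
```

Emit:
{"api": "jog_arm", "payload": {"commands": [1,0.0025,0,0,2,1,0.0025,0,0,2,1,0.0025,0.0001,0,2,1,0.0025,0.0001,0,2]}}

```text
t: 18.97
tool_pos: [0.4702, 0.1064, 0.0942]
orientation: [2.5, 1.903, -0.0]
force: [-0.3, -0.4, -0.8]
opening: 0.0159
```

```bash
python3 rd.py 3; python3 ov.py c1
```

```text
t 19.1167 P [0.47  0.106 0.094] beta -0.2673 op 0.0157 C in tool [ 0.     0.072 -0.031]
F tool [0.201 0.036 0.925] Mz 0.07146570766557007 tauC 0.05691699569038618
j1 -0.546357985585928 j6 -0.6880668550729752 Fx 2.9021622957576687 tauJ -0.47798925078746246
j1 0.14274589251726866 j6 0.4781133681535721 Fx -1.4596549566591068 tauJ 0.3724539373124157
pos [0.4701 0.1063 0.0942] t 19.1167 op 0.015689992086193344 F [ 0.464  -0.1957 -0.3593] M [-0.0325 -0.0551  0.1065] beta -0.26728886819779674
eye in tool [ 0.0009  0.0751 -0.0308] rod axis z 0.12481301435392457
```

View pics/c1.png

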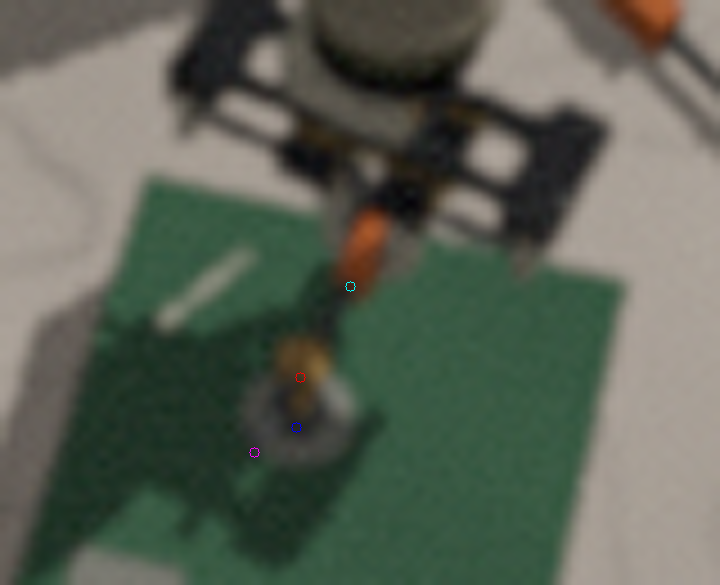

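```bash
sed -i 's/J\[\[0,-1\]\]/J[::2]/' rd.py; python3 rd.py 7
```

```text
t 19.5167 P [0.47  0.106 0.094] beta -0.2688 op 0.0157 C in tool [ 0.     0.072 -0.031]
F tool [-0.041 -0.406  1.068] Mz 0.06801443716486806 tauC 0.07089282289784359
j1 -0.08310260251164436 j6 0.09371488820761442 Fx -0.02496987937726412 tauJ 0.09190762942475668
j1 -0.16794088762253523 j6 0.0544256460852921 Fx 0.2670924973064313 tauJ 0.07375714762358052
j1 -0.17803398426622152 j6 0.05943072494119406 Fx 0.2790642057649206 tauJ 0.07962870945004569
j1 -0.15985021367669106 j6 0.06494282511994243 Fx 0.22330967259702358 tauJ 0.08110543291633932
```

Emit:
{"api": "jog_arm", "payload": {"commands": [1,0.0025,0,0,2,1,0.0025,0,0,2,1,0.0025,0.0001,0,2,1,0.0025,0.0001,0,2,1,0.0012,0,0,1,1,0,0,0,0,1,0,0,0,0,1,0,0,0,0]}}

```text
t: 20.18
tool_pos: [0.474, 0.1169, 0.0942]
orientation: [-2.64, -1.703, -0.0]
force: [0.1, 0.3, -1.3]
opening: 0.0154
```

```bash
python3 rd.py 3
```

```text
t 20.3333 P [0.474 0.117 0.094] beta -0.4259 op 0.0156 C in tool [ 0.     0.072 -0.031]
F tool [ 0.954 -0.502  0.877] Mz 0.12439621160891323 tauC 0.055240742112283886
j1 -0.41388848796486855 j6 0.11326543288305402 Fx 0.7841629769671434 tauJ 0.16995817501034632
j1 -0.4655417427420616 j6 0.11452694423496723 Fx 0.915607784246405 tauJ 0.18072277026437933
```

Emit:
{"api": "jog_arm", "payload": {"commands": [1,0.0013,0,0,1,1,0,0,0,0,1,0,0,0,0,1,0,0,0,0,1,0,0,0,0]}}

```text
t: 20.75
tool_pos: [0.4746, 0.1181, 0.0942]
orientation: [2.656, 1.678, -0.0]
force: [1.1, -0.4, -0.2]
opening: 0.0157
```

```bash
python3 rd.py 3; python3 ov.py c2
```

```text
t 20.9 P [0.475 0.118 0.094] beta -0.4436 op 0.0159 C in tool [ 0.     0.072 -0.031]
F tool [0.283 0.016 1.044] Mz 0.11698608862588696 tauC 0.09650839963143343
j1 -0.3721338137984276 j6 0.11794195510447025 Fx 0.6725846611731806 tauJ 0.1665675403777561
j1 -0.3714123275130987 j6 0.11830367613583803 Fx 0.6697185244297615 tauJ 0.16672204946292973
pos [0.4746 0.1181 0.0942] t 20.9 op 0.0159045344687871 F [-0.38    0.6836 -1.2579] M [ 0.0851 -0.0999  0.0992] beta -0.44359024222246507
eye in tool [ 0.0015  0.0748 -0.0308] rod axis z 0.12483348015985997
```

View pics/c2.png

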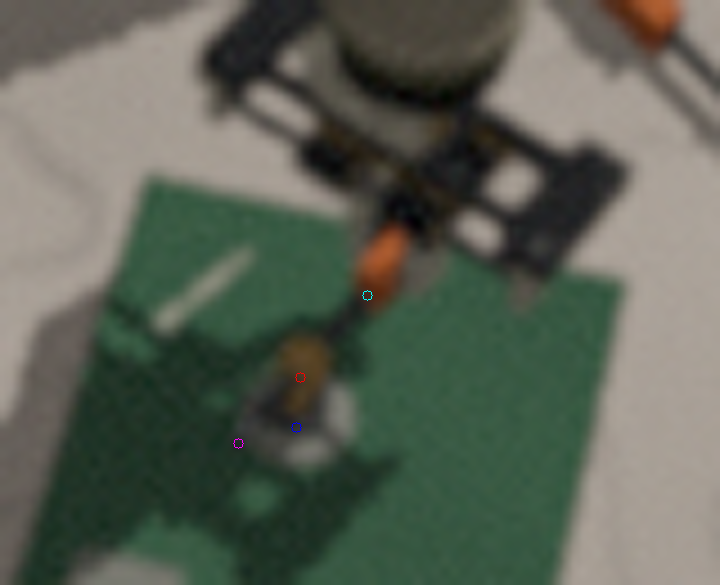

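Emit:
{"api": "jog_arm", "payload": {"commands": [1,0.0013,0,0,1,1,0.0013,0,0,1,1,0,0,0,0,1,0,0,0,0,1,0,0,0,0,1,0,0,0,0]}}

```text
t: 21.45
tool_pos: [0.4757, 0.1205, 0.0942]
orientation: [2.685, 1.632, 0.0]
force: [1.1, 1.0, 0.1]
opening: 0.0156
```

```bash
python3 rd.py 2
```

```text
t 21.55 P [0.476 0.12  0.094] beta -0.4785 op 0.0152 C in tool [ 0.     0.072 -0.031]
F tool [0.75  0.221 0.551] Mz 0.12487433224068659 tauC 0.07067434625027069
j1 -0.23691097274422646 j6 0.1049424335360527 Fx 0.35980364345462257 tauJ 0.13096580808782943
```

Emit:
{"api": "jog_arm", "payload": {"commands": [1,0.0013,0,0,1,1,0.0013,0,0,1,1,0,0,0,0,1,0,0,0,0,1,0,0,0,0,1,0,0,0,0]}}

```text
t: 22.05
tool_pos: [0.4769, 0.1228, 0.0942]
orientation: [2.713, 1.585, 0.0]
force: [0.3, 0.6, -0.4]
opening: 0.0154
```

```bash
python3 rd.py 2
```

```text
t 22.15 P [0.477 0.123 0.094] beta -0.5134 op 0.0163 C in tool [ 0.     0.072 -0.031]
F tool [0.771 0.652 0.344] Mz 0.09809028608320321 tauC 0.04243816651221232
j1 -0.10088741546496749 j6 0.09242786094546318 Fx 0.023819081419253485 tauJ 0.09415033819041524
```

Emit:
{"api": "jog_arm", "payload": {"commands": [1,0.0013,0,0,1,1,0.0013,0,0,1,1,0,0,0,0,1,0,0,0,0,1,0,0,0,0]}}

```text
t: 22.57
tool_pos: [0.4782, 0.125, 0.0942]
orientation: [2.74, 1.537, -0.0]
force: [0.3, 0.2, -0.4]
opening: 0.0157
```

```bash
python3 rd.py 2
```

```text
t 22.6667 P [0.478 0.125 0.094] beta -0.5482 op 0.0155 C in tool [ 0.     0.072 -0.031]
F tool [-0.103  0.16   1.178] Mz 0.06693751096557354 tauC 0.0743987879891058
j1 0.05792433628812432 j6 0.08759213145822287 Fx -0.424315831557798 tauJ 0.0568850635029189
```

Emit:
{"api": "jog_arm", "payload": {"commands": [1,0.0013,0,0,1,1,0.0013,0,0,1,1,0,0,0,0,1,0,0,0,0,1,0,0,0,0]}}

```text
t: 23.08
tool_pos: [0.4796, 0.1272, 0.0942]
orientation: [2.766, 1.489, -0.0]
force: [-0.3, -0.6, -1.1]
opening: 0.0157
```

```bash
python3 rd.py 2
```

```text
t 23.1833 P [0.48  0.127 0.094] beta -0.5832 op 0.0159 C in tool [ 0.     0.072 -0.031]
F tool [-0.098  0.202  0.441] Mz 0.057551992586393444 tauC 0.06463188067184061
j1 0.19976138602942228 j6 0.07488781353458762 Fx -0.8315907520967063 tauJ 0.014728589951476953
```

Emit:
{"api": "jog_arm", "payload": {"commands": [1,0.0013,0,0,1,1,0.0013,0,0,1,1,0,0,0,0,1,0,0,0,0,1,0,0,0,0]}}

```text
t: 23.6
tool_pos: [0.481, 0.1293, 0.0942]
orientation: [2.792, 1.441, -0.0]
force: [-0.2, -0.7, -0.4]
opening: 0.0157
```

```bash
python3 rd.py 2
```

```text
t 23.7 P [0.481 0.129 0.094] beta -0.618 op 0.0154 C in tool [ 0.     0.072 -0.031]
F tool [-0.804  0.929  0.329] Mz 0.1324816526280348 tauC 0.19070430087283974
j1 0.5673649348318577 j6 0.10228716535493731 Fx -2.112075634402465 tauJ -0.05063480964416106
```

```bash
cat > rd.py <<'E'
from h import *
import sys
from scipy.spatial.transform import Rotation as Ro
np.set_printoptions(precision=3,suppress=True)
n=int(sys.argv[1]);F=[];M=[];J=[]
for i in range(n):
    robot.read_camera('wrist')
    s=robot.read_state();F.append(s['force']);M.append(s['wrist_torque']);J.append(s['joint_torque'])
T=Ro.from_rotvec(s['orientation']).as_matrix();P=s['tool_pos'];F=np.array(F);M=np.array(M);j=J[-1]
C=np.array([.540,.0874,.125]);d=C-P;L=(T.T@d)[1];y=T[:,1]
f=F.mean(0);m=M.mean(0);ft=T.T@f
print('t',round(s['t'],2),'P',P.round(4),'beta',round(np.arctan2(T[1,1],T[0,1]),4),'op',round(s['opening'],4),'L',L.round(4))
# unknown Fx,Fy,Mz : j6=Mz, -j1=Mz+Fx*(r.y)+Fy*(r x y), wrist Fx,Fy,Mz noisy
a=P[0]*y[0]+P[1]*y[1]; b=P[0]*y[1]-P[1]*y[0]
sd=.4/np.sqrt(n)
A=np.array([[0,0,1/.004],[a/.01,b/.01,1/.01],[1/sd,0,0],[0,1/sd,0],[0,0,np.sqrt(n)/.03]])
B=np.array([j[5]/.004,-j[0]/.01,ft[0]/sd,ft[1]/sd,m[2]*np.sqrt(n)/.03])
x=np.linalg.lstsq(A,B,rcond=None)[0]
print('wrist Ft',ft,'Mz',m[2],'j1',j[0],'j6',j[5],'fit Fx,Fy,Mz',x,'TAU',round(x[2]-L*x[0],3), 'j6 seq',np.array(J)[:,5])
E
python3 rd.py 8
```

```text
t 24.1 P [0.481 0.129 0.094] beta -0.6182 op 0.0155 L 0.0724
wrist Ft [-1.175  1.146  0.853] Mz 0.09675975783852113 j1 0.6442084908485413 j6 0.09024044265970588 fit Fx,Fy,Mz [-1.078  1.029  0.091] TAU 0.169 j6 seq [0.094 0.094 0.094 0.094 0.093 0.092 0.091 0.09 ]
```

Emit:
{"api": "jog_arm", "payload": {"commands": [1,0.0013,0,0,1,1,0,0,0,0,1,0,0,0,0,1,0,0,0,0]}}

```text
t: 24.43
tool_pos: [0.4817, 0.1305, 0.0942]
orientation: [-2.804, -1.416, 0.0]
force: [-0.7, -1.5, -0.6]
opening: 0.0155
```

```bash
python3 rd.py 5
```

```text
t 24.68 P [0.482 0.131 0.094] beta -0.6356 op 0.0158 L 0.0725
wrist Ft [-1.346  0.54   0.367] Mz 0.08325229485358243 j1 0.7164653576910496 j6 0.09171894751489162 fit Fx,Fy,Mz [-1.566  0.817  0.091] TAU 0.204 j6 seq [0.1   0.094 0.092 0.092 0.092]
```

Emit:
{"api": "jog_arm", "payload": {"commands": [1,0.0013,0,0,1,1,0,0,0,0,1,0,0,0,0,1,0,0,0,0]}}

```text
t: 25.02
tool_pos: [0.4825, 0.1315, 0.0942]
orientation: [-2.817, -1.392, 0.0]
force: [-0.7, -1.6, -0.7]
opening: 0.0156
```

```bash
python3 rd.py 5
```

```text
t 25.27 P [0.482 0.132 0.094] beta -0.6531 op 0.0156 L 0.0725
wrist Ft [-2.056  0.726  0.662] Mz 0.09209154202932653 j1 0.8131209947168827 j6 0.08923265151679516 fit Fx,Fy,Mz [-2.045  0.711  0.089] TAU 0.238 j6 seq [0.098 0.091 0.089 0.089 0.089]
```

Emit:
{"api": "jog_arm", "payload": {"commands": [1,0.0013,0,0,1,1,0,0,0,0,1,0,0,0,0,1,0,0,0,0]}}

```text
t: 25.6
tool_pos: [0.4833, 0.1325, 0.0942]
orientation: [-2.829, -1.367, 0.0]
force: [-0.7, -2.2, 0.5]
opening: 0.0155
```

```bash
python3 rd.py 5; python3 ov.py c3
```

```text
t 25.85 P [0.483 0.133 0.094] beta -0.6705 op 0.0153 L 0.0725
wrist Ft [-2.048  0.416  0.868] Mz 0.09056967421138355 j1 0.9019520692527294 j6 0.08238266687840223 fit Fx,Fy,Mz [-2.292  0.749  0.083] TAU 0.249 j6 seq [0.091 0.084 0.083 0.082 0.082]
pos [0.4833 0.1325 0.0942] t 25.85 op 0.015316157572770009 F [-1.0454 -1.9359 -0.5404] M [-0.4745  0.154   0.1027] beta -0.6705283369735485
eye in tool [ 0.0016  0.0747 -0.0308] rod axis z 0.12482887340728147
```

View pics/c3.png

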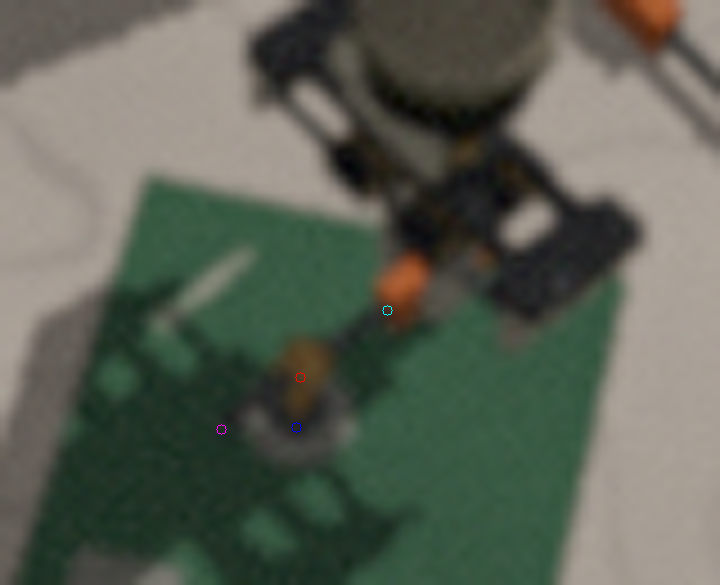

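Torque levelled off near 0.25 N m, with a slope matching 0.7 N m/rad, so the cup has just begun to give. I continue in small steps towards about 0.31 N m.

Emit:
{"api": "jog_arm", "payload": {"commands": [1,0.0013,0,0,1,1,0.0013,0,0,1,1,0,0,0,0,1,0,0,0,0,1,0,0,0,0]}}

```text
t: 26.32
tool_pos: [0.485, 0.1346, 0.0942]
orientation: [-2.852, -1.317, 0.0]
force: [-1.0, -3.4, -0.7]
opening: 0.0157
```

```bash
python3 rd.py 6
```

```text
t 26.62 P [0.485 0.135 0.094] beta -0.7054 op 0.0153 L 0.0725
wrist Ft [-2.919  1.059  1.031] Mz 0.06126572895600698 j1 1.0980566963553429 j6 0.07290100213140249 fit Fx,Fy,Mz [-2.815  0.906  0.072] TAU 0.276 j6 seq [0.08  0.074 0.072 0.072 0.072 0.073]
```

Emit:
{"api": "jog_arm", "payload": {"commands": [1,0.0013,0,0,1,1,0,0,0,0,1,0,0,0,0,1,0,0,0,0]}}

```text
t: 26.95
tool_pos: [0.4858, 0.1355, 0.0942]
orientation: [2.863, 1.292, -0.0]
force: [-1.5, -3.6, -1.2]
opening: 0.0155
```

```bash
python3 rd.py 6
```

```text
t 27.25 P [0.486 0.136 0.094] beta -0.7229 op 0.0157 L 0.0725
wrist Ft [-2.883  1.1    0.981] Mz 0.0590268201580109 j1 1.2358150631189346 j6 0.06832916289567947 fit Fx,Fy,Mz [-2.932  1.175  0.067] TAU 0.28 j6 seq [0.076 0.07  0.068 0.068 0.068 0.068]
```

Emit:
{"api": "jog_arm", "payload": {"commands": [1,0.0013,0,0,1,1,0.0013,0,0,1,1,0,0,0,0,1,0,0,0,0,1,0,0,0,0]}}

```text
t: 27.67
tool_pos: [0.4876, 0.1375, 0.0942]
orientation: [2.885, 1.242, -0.0]
force: [-0.6, -2.8, -0.4]
opening: 0.0155
```

```bash
python3 rd.py 8; python3 ov.py c4
```

```text
t 28.07 P [0.487 0.138 0.094] beta -0.7578 op 0.0156 L 0.0725
wrist Ft [-3.23   1.706  0.988] Mz 0.05035275629434362 j1 1.4721564576029778 j6 0.059866674710065126 fit Fx,Fy,Mz [-3.181  1.623  0.059] TAU 0.29 j6 seq [0.067 0.06  0.058 0.058 0.059 0.059 0.06  0.06 ]
pos [0.4875 0.1375 0.0942] t 28.0667 op 0.015611347137317499 F [-1.1319 -3.5761 -0.761 ] M [-0.6046  0.2235  0.0923] beta -0.7577930567356072
eye in tool [ 0.0016  0.0746 -0.0308] rod axis z 0.1248354612074213
```

View pics/c4_raw.png

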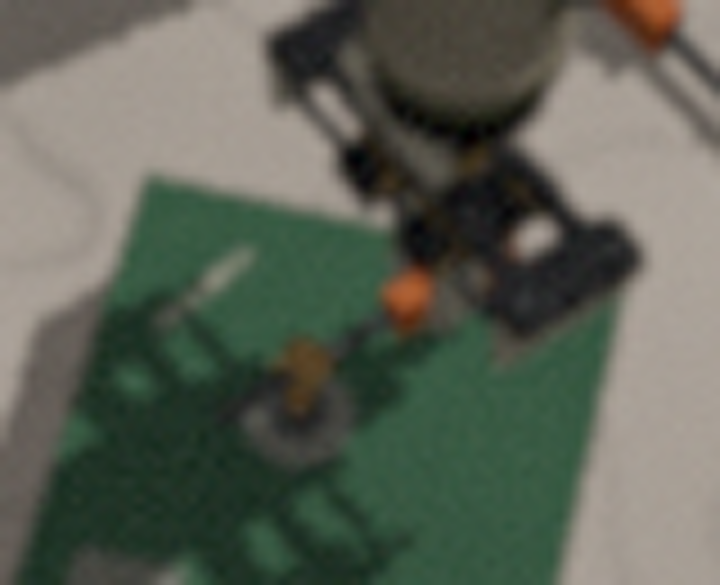

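Emit:
{"api": "jog_arm", "payload": {"commands": [1,0.0013,0,0,1,1,0,0,0,0,1,0,0,0,0,1,0,0,0,0]}}

```text
t: 28.45
tool_pos: [0.4884, 0.1384, 0.0942]
orientation: [2.896, 1.217, -0.0]
force: [-1.6, -3.9, -0.2]
opening: 0.016
```

```bash
python3 rd.py 8
```

```text
t 28.85 P [0.488 0.138 0.094] beta -0.7753 op 0.0155 L 0.0725
wrist Ft [-3.284  1.964  0.941] Mz 0.05081003050208559 j1 1.629028357565403 j6 0.05483352695591748 fit Fx,Fy,Mz [-3.275  1.948  0.054] TAU 0.292 j6 seq [0.062 0.056 0.054 0.054 0.054 0.054 0.055 0.055]
```

```bash
python3 - <<'E'
from h import *
p=shot('wrist','w12.png')
cv2.imwrite('pics/w12b.png',cv2.resize(p['img'],(800,600)))
for f in ['w10.png','w11.png','a_wrist.png','w12.png']:
    im=cv2.imread('pics/'+f);hsv=cv2.cvtColor(im,cv2.COLOR_BGR2HSV)
    m=cv2.inRange(hsv,(3,140,50),(15,255,255));m[:,:220]=0;m[:,300:]=0;m[272:]=0
    ys,xs=np.nonzero(m);c=[]
    for v in range(172,268,4):
        r=np.nonzero(m[v])[0]
        if len(r)>5:c.append((v,(r.min()+r.max())/2,r.max()-r.min()))
    c=np.array(c);print(f,np.polyfit(c[:,0],c[:,1],1),c[0],c[-1],ys.min())
E
```

```text
w10.png [-1.08695652e-04  2.59023696e+02] [172. 259.  28.] [264. 259.  28.] 160
w11.png [-1.84782609e-03  2.59444493e+02] [172.  259.5  29. ] [264.  258.5  27. ] 160
a_wrist.png [-3.69565217e-03  2.59930652e+02] [172.  259.5  29. ] [264. 259.  28.] 160
w12.png [-1.46739130e-03  2.59215725e+02] [172. 259.  30.] [264.  258.5  29. ] 160
```

View pics/w12b.png

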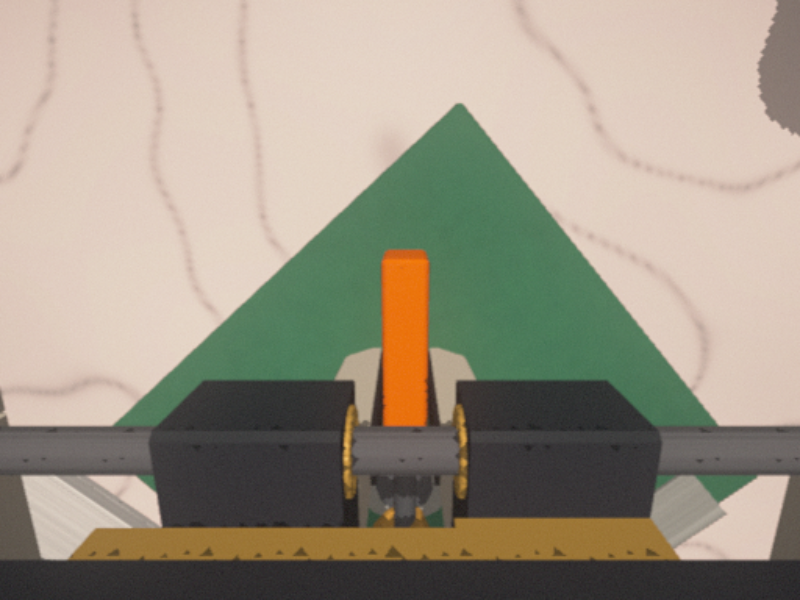

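Bar yaw equals tool yaw: the handle has not slipped in the grip. The torque estimate gives about 0.06-0.075 rad of cup turn, and the angle since onset gives at most 0.115, so both lie inside 0.04-0.16. Now I unload to the middle of the play.

Emit:
{"api": "jog_arm", "payload": {"commands": [1,-0.0013,0,0,-1,1,-0.0025,0,0,-2,1,-0.0025,0,0,-2,1,-0.0025,0,0,-2,1,0,0,0,0,1,0,0,0,0,1,0,0,0,0]}}

```text
t: 29.48
tool_pos: [0.4828, 0.1322, 0.0944]
orientation: [-2.817, -1.39, -0.001]
force: [0.1, -0.6, -0.4]
opening: 0.0157
```

```bash
python3 rd.py 4
```

```text
t 29.68 P [0.483 0.132 0.094] beta -0.6533 op 0.0153 L 0.0727
wrist Ft [-0.704 -0.181  0.842] Mz -0.07228408526883871 j1 0.27828854508697987 j6 -0.03760611405596137 fit Fx,Fy,Mz [-0.82  -0.028 -0.04 ] TAU 0.02 j6 seq [-0.063 -0.046 -0.04  -0.038]
```

Emit:
{"api": "jog_arm", "payload": {"commands": [1,-0.0013,0,0,-1,1,-0.0025,0,0,-2,1,-0.0025,0,0,-2,1,0,0,0,0,1,0,0,0,0,1,0,0,0,0]}}

```text
t: 30.18
tool_pos: [0.479, 0.1269, 0.0943]
orientation: [-2.754, -1.512, -0.001]
force: [-0.4, -0.0, -0.7]
opening: 0.0157
```

```bash
python3 rd.py 4;  python3 ov.py c5
```

```text
t 30.38 P [0.479 0.127 0.094] beta -0.5661 op 0.0154 L 0.0727
wrist Ft [-0.164 -0.07   0.439] Mz -0.0031412429001047193 j1 -0.007369157101493329 j6 0.011990358761977404 fit Fx,Fy,Mz [-0.129 -0.108  0.011] TAU 0.02 j6 seq [-0.001  0.011  0.013  0.012]
pos [0.4789 0.1269 0.0942] t 30.3833 op 0.01539763322967709 F [-0.3036  0.3325 -0.7039] M [-0.0413  0.0246 -0.0105] beta -0.5660666956264825
eye in tool [ 0.0009  0.0751 -0.0308] rod axis z 0.12484662688869248
```

View pics/c5_raw.png

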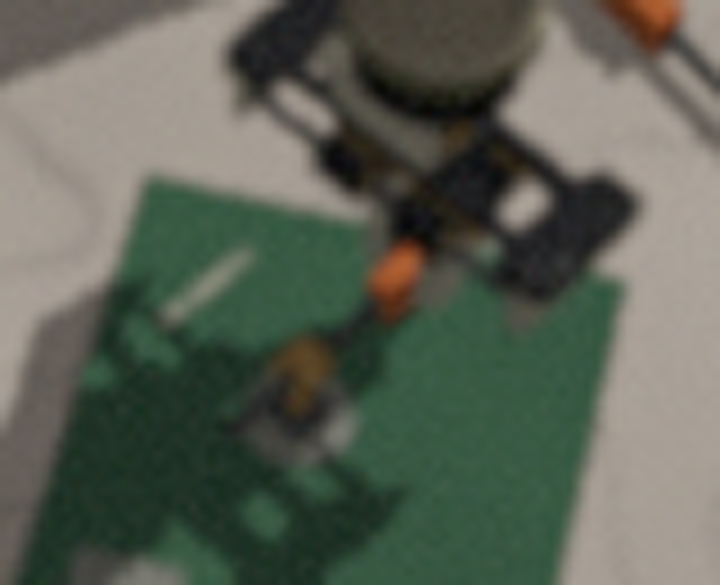

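Emit:
{"api": "jog_arm", "payload": {"commands": [1,-0.0025,0,0,-2,1,0,-0.004,0,0,1,0,-0.004,0,0,1,0,-0.004,0,0,1,0,-0.002,0,0,1,0,0,0,0]}}

```text
t: 30.93
tool_pos: [0.465, 0.1322, 0.0942]
orientation: [-2.726, -1.561, 0.0]
force: [-0.5, 1.3, -0.9]
opening: 0.0157
```

```bash
python3 rd.py 3
```

```text
t 31.08 P [0.466 0.132 0.094] beta -0.5309 op 0.0153 L 0.0867
wrist Ft [ 0.002 -0.036  0.68 ] Mz 0.0004016736399277206 j1 0.12162046507000923 j6 0.014578151749446988 fit Fx,Fy,Mz [-0.209  0.184  0.014] TAU 0.032 j6 seq [0.063 0.03  0.015]
```

Emit:
{"api": "jog_arm", "payload": {"commands": [1,0,-0.004,0,0,1,0,-0.004,0,0,1,0,-0.004,0,0,1,0,-0.002,0,0,1,0,0,0,0]}}

```text
t: 31.5
tool_pos: [0.4529, 0.1391, 0.0942]
orientation: [-2.726, -1.561, 0.0]
force: [0.5, 0.9, -1.4]
opening: 0.0154
```

```bash
python3 rd.py 3
```

```text
t 31.65 P [0.454 0.139 0.094] beta -0.5308 op 0.0155 L 0.1007
wrist Ft [-0.23   0.041  0.439] Mz -0.001249794572496447 j1 0.11368406005203724 j6 0.00731418578652665 fit Fx,Fy,Mz [-0.276  0.091  0.007] TAU 0.035 j6 seq [0.053 0.021 0.007]
```

Emit:
{"api": "jog_arm", "payload": {"commands": [1,0,-0.004,0,0,1,0,-0.004,0,0,1,0,-0.004,0,0,1,0,-0.004,0,0,1,0,-0.004,0,0,1,0,-0.005,0,0,1,0,-0.005,0,0,1,0,-0.005,0,0,1,0,-0.005,0,0,1,0,-0.005,0,0,1,0,0,0,0]}}

```text
t: 32.57
tool_pos: [0.4138, 0.1621, 0.0942]
orientation: [-2.726, -1.561, 0.0]
force: [0.3, -0.2, -0.8]
opening: 0.0154
```

```bash
python3 rd.py 2; python3 ov.py c6
```

```text
t 32.67 P [0.414 0.162 0.094] beta -0.5305 op 0.0159 L 0.1458
wrist Ft [-0.273  0.431  0.637] Mz -0.016324123165560506 j1 0.24821100756525993 j6 0.04972277325578034 fit Fx,Fy,Mz [-0.369  0.554  0.047] TAU 0.101 j6 seq [0.122 0.05 ]
pos [0.4145 0.1617 0.0943] t 32.6667 op 0.01590696461729925 F [ 0.1559 -0.6028 -1.1083] M [ 0.0031  0.0056 -0.0088] beta -0.5304872284835332
eye in tool [ 0.0008  0.1483 -0.0306] rod axis z 0.12491585934508624
```

View pics/c6_raw.png

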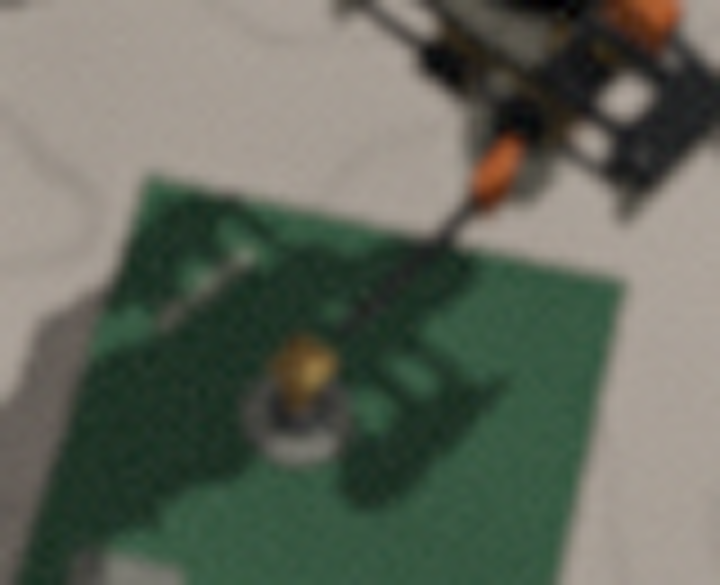

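The bar is fully out: the tip at crop (355,320) is clear of the loop, with no force. Now I carry it back to where it was picked up.

Emit:
{"api": "jog_arm", "payload": {"commands": [1,0,0,-0.02,0,1,0,0,-0.03,0,1,0,0,-0.03,0,1,0,0,-0.01,2.5,1,0,0,0,7.1,1,0,0,0,7.1,1,0,0,0,7.1,1,0,0,0,7.1,1,-0.0144,0.0363,0,0,1,-0.0144,0.0363,0,0,1,-0.0144,0.0363,0,0,1,-0.0144,0.0363,0,0,1,-0.0144,0.0363,0,0,1,-0.0144,0.0363,0,0,1,-0.0144,0.0363,0,0,1,-0.0144,0.0363,0,0,1,-0.0144,0.0363,0,0,1,-0.0144,0.0363,0,0,1,0,0,0,0,1,0,0,0,0]}}

```text
t: 34.38
tool_pos: [0.462, -0.228, 0.1837]
orientation: [-3.045, -0.772, 0.001]
force: [0.1, -0.2, -1.2]
opening: 0.0158
```

```bash
python3 rd.py 2; python3 - <<'E'
from h import *
p=shot('wrist','w13.png');cv2.imwrite('pics/w13b.png',cv2.resize(p['img'],(800,600)))
p=shot('top','t3.png');cv2.imwrite('pics/t3c.png',cv2.resize(p['img'][165:205,210:260],None,fx=14,fy=14,interpolation=cv2.INTER_NEAREST))
E
```

```text
t 34.48 P [ 0.462 -0.226  0.184] beta -1.0709 op 0.0158 L -0.2374
wrist Ft [-0.084 -0.387  1.83 ] Mz -0.007324710093406336 j1 -1.2512041255831718 j6 -0.03910670871846378 fit Fx,Fy,Mz [ 1.823 -1.74  -0.037] TAU 0.396 j6 seq [-0.136 -0.039]
```

View pics/w13b.png

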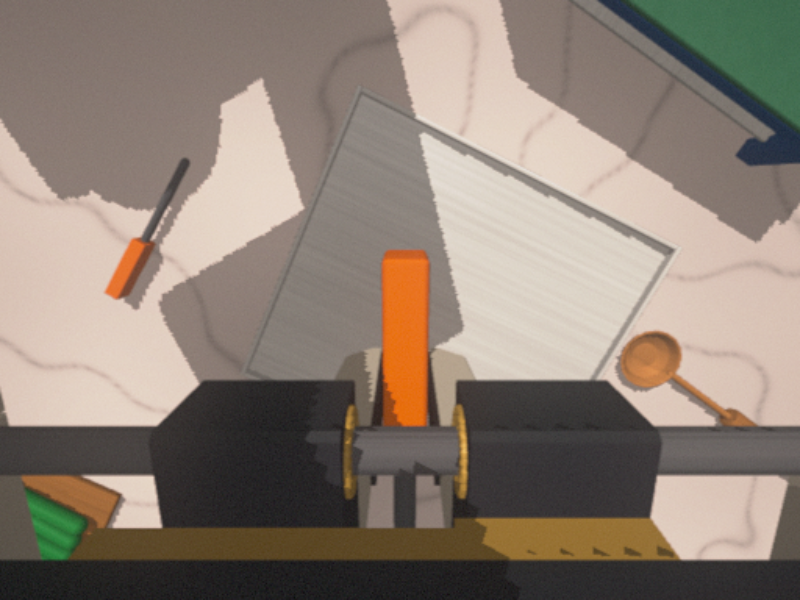

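View pics/t3c.png

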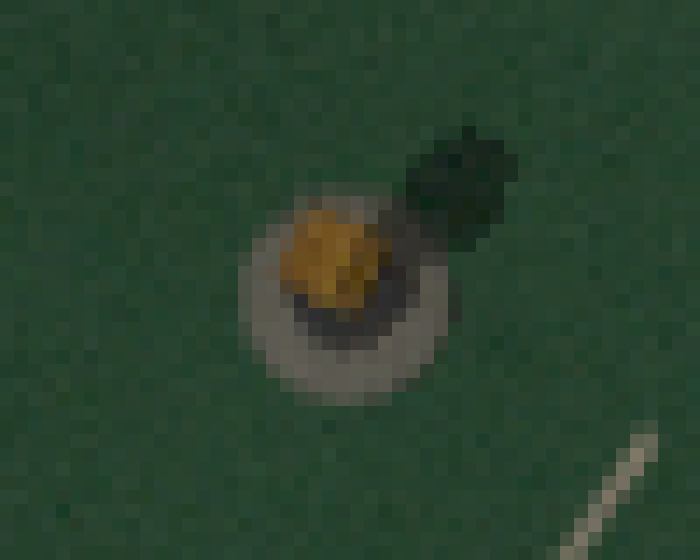

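Emit:
{"api": "jog_arm", "payload": {"commands": [1,0,0,0.03,0,1,0,0,0.03,0,1,0,0,0.03,0,1,0,0,0.03,0,1,0,0,0.03,0,1,0,0,0.02,0,1,0,0,0.01,0,1,0,0,0.007,0,1,0,0,0.004,0,1,0,0,0.003,0,1,0,0,0,0,1,0,0,0,0]}}

```text
t: 35.58
tool_pos: [0.4634, -0.2264, -0.0086]
orientation: [3.042, 0.778, 0.002]
force: [0.3, -0.1, -0.9]
opening: 0.0154
```

```bash
python3 rd.py 2
```

```text
t 35.68 P [ 0.463 -0.226 -0.009] beta -1.0703 op 0.0154 L -0.2383
wrist Ft [ 0.433 -0.002  0.994] Mz 0.03602911809119735 j1 0.06005106261000037 j6 0.0009331564069725573 fit Fx,Fy,Mz [0.047 0.271 0.002] TAU 0.013 j6 seq [0.001 0.001]
```

Another 5 mm down, checking the force, and then release.

Emit:
{"api": "jog_arm", "payload": {"commands": [1,0,0,0.002,0,1,0,0,0.002,0,1,0,0,0.0005,0,1,0,0,0,0,1,0,0,0,0]}}

```text
t: 36.1
tool_pos: [0.4624, -0.2259, -0.0144]
orientation: [-3.044, -0.778, 0.0]
force: [0.4, 0.6, -0.5]
opening: 0.0154
```

Emit:
{"api": "jog_arm", "payload": {"commands": [0.3,0,0,0,0,0.3,0,0,0,0,0.3,0,0,0,0,0.3,0,0,0,0,0.3,0,0,0,0,0.3,0,0,0,0]}}

```text
t: 36.6
tool_pos: [0.4625, -0.226, -0.0142]
orientation: [3.044, 0.778, 0.0]
force: [0.4, -0.2, -0.2]
opening: 0.0326
```

Emit:
{"api": "jog_arm", "payload": {"commands": [0.3,0,0,-0.005,0,0.3,0,0,-0.02,0,0.3,0,0,-0.03,0,0.3,0,0,-0.03,0,0.3,0,0,-0.03,0,0.3,0,0,-0.03,0,0.3,0,0,-0.03,0,0.3,0,0,-0.02,0,0.3,0,0,0,0,0.3,0,0,0,0]}}

```text
t: 37.43
tool_pos: [0.4635, -0.2265, 0.1827]
orientation: [3.041, 0.777, 0.004]
force: [-0.6, -0.7, -0.9]
opening: 0.0322
```

```bash
python3 - <<'E'
from h import *
p=shot('wrist','w14.png');cv2.imwrite('pics/w14b.png',cv2.resize(p['img'],(800,600)))
p=shot('top','t4.png');s=robot.read_state();print(s['t'],s['tool_pos'])
E
```

```text
37.5333 [ 0.46192411 -0.22560327  0.17972766]
```

View pics/w14b.png

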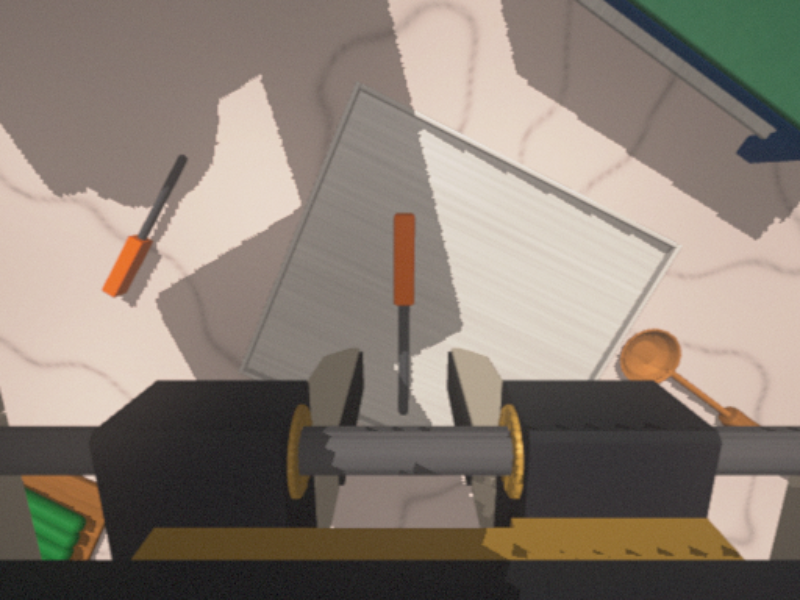

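View pics/t4.png

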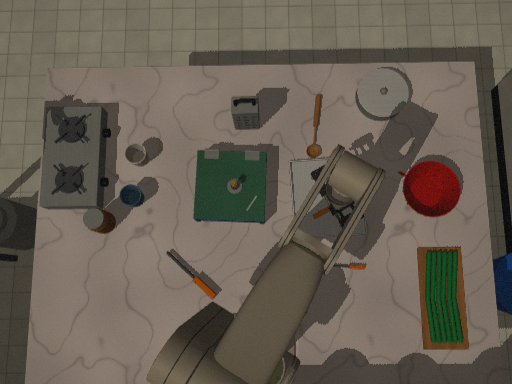

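```bash
python3 -c "
from plant import robot
print(robot.close_job())"
```

```text
the job is handed in; nothing more can be done
None
```

The eye is run up firm, its cup has given a little, and the bar is back flat in the tray. I handed the job in at about 37.5 s.

**What I did:** I took the middle-sized bar from the tray and slid its rod through the loop. I turned the eye clockwise in small steps until the torque rose from about 0.08 to about 0.25 N m and then climbed only slowly, which is the cup giving. I stopped at about 0.29 N m, backed the bar off into the play, drew it straight out with almost no force, and laid it where it had been.

**Last checks:**
- **Bar:** the wrist picture shows it flat in the tray at its old place, with the tip about 30 mm inside the tip limit. The gripper is clear of it.
- **Eye:** the top picture shows the hole lying roughly along the paint line, so it has not backed off.
- **Everything else:** the other things stand where they did in the first top picture, as far as the arm leaves them in view.

**What failed or disagreed:**
- **First grasp missed:** the fingertips sit about 24 mm above the reported tool point. I found this from the camera and corrected for it.
- **Cup turn not seen directly:** torque puts it at about 0.06–0.07 rad, and the bar's angle after the cup began to give at up to 0.115 rad. Both are inside 0.04–0.16, but the torque figure has little margin above 0.04. At worst, the torque errors could put it slightly below.
- **Eye position:** the cameras disagreed by about 5 mm along the rod. This put a small side load on the eye while turning, about 3–4 N at most against the 60 N limit.

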